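# Clear a jammed cartridge chute and reload it

## Robot

A 6-joint arm with a two-finger parallel gripper is mounted at the origin on the work surface; the furniture and walls round the work are solid. World frame = base frame: x ahead of the robot, y to its left, z up, the work surface at z = 0. Lengths are in m, angles in rad, forces in N, time in s.
With the tool pointing down it reaches from about 0.35 to 0.775 m from the base axis. Payload 7.3 kg.
Tool frame: the origin (TCP) lies midway between the tips of the shut fingers; the grasp point (between the pads) lies robot.grasp_offset behind it (robot.grasp_offset is the distance from the TCP to the grasp point, in m); z points along the fingers, x is the direction in which the jaws open and shut, and the axes are right-handed (so a half turn about z gives the same grasp; the last joint's range is limited). The gripper opens to 92 mm and grips with 3 to 60 N. Pads are 19 mm wide; open, the fingers measure 130 mm over their backs; the gripper's body (75 mm by 190 mm) begins 47 mm behind the grasp point.
Start: joints at [-1.345, 0.342, 1.524, -0, 1.275, -0.146], TCP at [0.191, -0.489, 0.2] pointing down, gripper open.
Joint ranges: [-2.53, 2.53], [-0.77, 2.02], [0.04, 2.7], [-1, 4.14], [0.28, 2.66], [-3.11, 3.11]. Speed limits (rad/s): [2.57, 2.57, 3.14, 3.14, 3.14, 3.14].

## Interface

Orientations are given as [roll, pitch, yaw] about the fixed x, y, z axes, in that order (R = Rz(yaw) Ry(pitch) Rx(roll)).
In Python, from cell import robot gives the robot as it stands. The module is installed in compiled form; this text tells all that it offers.
- The arm moves only by the tool move_arm, never from a script. Its argument "increments" is a list of rows, each a list of 7 numbers: the finger opening in mm, from 0 to 91.8, then the shift along the tool's x, y, z in mm, then the turn, a rotation vector about the tool's x, y, z in rad. A call has 1 to 12 rows; each row shifts and turns the pose as measured when the row begins, along the tool's axes as they then stand; what a row does not reach is not made up. A row lasts 1/8 s, in which the tool goes at most 62.5 mm and 10.7 degrees, less where a joint would pass 70% of its speed; a pose out of reach is approached as far as the arm can. A call is refused whole if a number of a shift passes 62.5 or a number of a turn 0.188, either way. A call with a gripper value outside its range is refused whole. The fingers move at their own pace and stop on an object; "newtons" is the grip in N (left out, the last holds). Time passes only in rows, so rows that do not move let the fingers close. It gives the time, the measured TCP pose, the force and the opening at its end, in the units of the state.
- robot.observe(): the state, without advancing time (a new reading comes with each control period).
- robot.read_camera(name): name is "scene" or "top" or "wrist"; returns a dict with "img" (400x640x3 uint8, red, green, blue), "fx", "fy", "cx", "cy" (pixels), "T" (4x4, takes a point from camera to world coordinates). Camera axes: x right, y down, z forward; pixel columns grow to the right and rows downward; lengths in m; the calibration is good to about 2 mm. A picture is of the moment at which its call begins. There is no depth.
- robot.hand_in(): hands the job in, once; it reports no verdict.
Trained networks look in the newest picture that a camera, given by its name, has taken for a name from the list of things; names that differ only in an ending like _2 or _b are one class to them, and where a whole thing is asked for, a point or a joint stands for the part that bears it (a point fixed in the world has none). Each returns a list of dicts, best first, with "conf" (0 to 1); they miss things now and then, are a little off and sometimes report something else, mostly with a low value. They report only what shows in the picture. A call takes as long as a camera call.
- robot.look_for(thing, camera): "rect" ([left, top, width, height] in pixels, round what is visible of it).
The state is a dict: "time": time; "qpos": joint angles; "qvel": joint speeds; "joint_efforts": joint torques, N m; "tool_pos": TCP position; "tool_rot": TCP orientation; "contact_force": force on the tool from outside, world axes, zero at the start; "torque": the same for the moment, N m; "opening": finger opening in m.
Only numpy, scipy, OpenCV 4.12 (cv2) and the standard library are available. Lean on these libraries where they do the work, as an engineer would, in place of code of your own. Each camera call takes 0.05 s, during which the arm holds its last target.

## Task

A spent reagent cartridge has jammed under the lips of the sloping feed chute: nudge it back up the chute until the two sprung pins snap out below it, then lift it out and lay it flat in the middle of the shallow glass dish. Then lift the two identical closed cartridges on the enamel tray to find the full, heavier one, and lay that one flat on the open upper part of the chute, lengthwise between the low guides and above the pins; the empty one stays lying flat on the tray. Set the cartridges down, never drop them, and leave the two bottles on the tray standing where they are.

Things in the scene. Friction and masses are not known exactly. Their poses are not given: they have to be found in the camera images.
- stuck_cartridge_mid (a point): spent reagent cartridge, closed white plastic box, 76 mm long (own x), 50 wide (own y), 40 high (own z), two small grey ports on top; point: its centre, 20 mm above its underside. It starts flat on the chute floor, lengthwise, half under the lips (cannot be lifted there), pinched by two sprung pins; 5 to 9 N on its lower end face push it up the chute. 0.08 to 0.17 kg
- cartridge_1_mid (a point): first of two look-alike cartridges lying flat on the tray: closed white plastic box, 76 mm long (own x), 50 wide (own y), 40 high (own z), two small grey ports on top; point: its centre, 20 mm above its underside. One of the two is full (0.22 to 0.40 kg), the other empty (0.07 to 0.13 kg); only the weight shows which
- cartridge_2_mid (a point): second of the two look-alike cartridges lying flat on the tray: same size and same point as the first
- chute_load (a point): sloping feed chute (fixed): middle of its floor, 150 mm up the lane from the lower end. Own x points up the lane, 30 degrees above level; y across it, level; z square to the floor. Lane straight, 222 mm long, smooth: a loose cartridge slides down to the pins. Above 118 mm it is open, with low guides 55 mm apart, 13 mm high, flared out to 66 mm. A cartridge resting on the pins has its centre over this point
- chute_outlet (a point): lower (outlet) end of the chute, on the middle of the lane floor; axes as chute_load. Up to 118 mm from here the lane has side walls 54 mm apart, 45 mm high; up to 100 mm they carry inturned lips 43 to 45.5 mm above the floor, leaving a slot 40 mm wide open along the middle, through which closed fingers fit. Two end-stop tabs, 20 mm high, stand at this end
- chute_pins (a point): middle of the lane floor between the two sprung pins, 106 mm up the lane; axes as chute_load. From each wall a round nose (radius 6 mm) pokes in 6 mm, 20 mm above the floor. Pushed up past them, a cartridge lets the pins snap out and hold it, its lower end face 6 mm above this point along the lane
- dish_mid (a point): shallow round glass dish (fixed), 138 mm across, rim 18 mm high, flat inside for 116 mm across; point: centre of its inner floor, 3 mm above the table
- tray_mid (a point): white enamel tray (fixed), 173 mm (own x) by 273 mm (own y), rim 22 mm high; point: centre of its inner floor, 2 mm above the table
- dropper_bottle: dropper bottle, 33 mm across, 102 mm high, standing loose on the tray; origin at the centre of its underside
- small_bottle: small white-capped bottle, 38 mm across, 82 mm high, standing loose on the tray; origin at the centre of its underside

How it is judged:
By the outcome, as a careful person would: the job done as asked, in the order asked, and still so for the second after the job is handed in, with the robot touching nothing.
It also fails if it takes over 72 s, if anything falls off the work surface, if the arm or the gripper's body presses on something with over 40 N, if the wrist force passes 120 N, or if a joint passes its speed limit or range.

## Working session

There is one attempt and no reset: what is moved stays moved. The work goes in short steps, Python scripts to look and compute and a tool call to move; the robot and the scene stay as the last step left them, time stands still between calls to the robot, and variables do not carry over. Pictures are saved under pics/ and viewed, and the job is handed in when it is done.

Besides the shell and the picture viewer there is one more tool, called after "Call:" in YAML: its name, and indented under it one key for each argument. move_arm: Moves the arm, as the interface text tells. Its arguments: {"type":"object","properties":{"increments":{"type":"array"},"newtons":{"type":"number"}},"required":["increments"]}

```bash
ls; mkdir -p pics; python3 - <<'E'
from cell import robot
import cv2
s=robot.observe(); print(s); print(robot.grasp_offset)
for n in ["scene","top","wrist"]:
    c=robot.read_camera(n); cv2.imwrite(f"pics/{n}0.png",c["img"][:,:,::-1]); print(n,c["fx"],c["cx"],c["cy"],c["T"].round(4).tolist())
    for t in ["stuck_cartridge_mid","cartridge_1_mid","chute_outlet","chute_load","chute_pins","dish_mid","tray_mid","dropper_bottle","small_bottle"]:
        print(t,[(d["rect"],round(d["conf"],2)) for d in robot.look_for(t,n)])
E
```

```text
pics
{'time': 0.0, 'qpos': array([-1.34500983e+00,  3.42737279e-01,  1.52504469e+00, -4.00354243e-06,
        1.27538983e+00, -1.46000666e-01]), 'qvel': array([ 1.90506291e-05,  9.03078741e-04,  1.90520906e-04,  1.21547164e-04,
       -6.13288076e-04,  1.56610770e-03]), 'joint_efforts': array([ 6.54346641e-04, -4.31236231e+01, -2.44217527e+01,  7.16416142e-02,
        5.58476779e-02, -1.44411010e-04]), 'tool_pos': array([ 0.19063784, -0.488672  ,  0.19962778]), 'tool_rot': array([-3.14136670e+00,  1.56290712e-03, -1.19900782e+00]), 'contact_force': array([ 0.14300309, -0.02210269, -0.21204975]), 'torque': array([ 0.01015304, -0.00908773,  0.02534221]), 'opening': 0.09193408531192353}
0.0188
scene 403.77529990518855 321.4564673007145 199.38183068620944 [[-0.5704, -0.4293, 0.7002, -0.3544], [-0.8213, 0.2901, -0.4912, 0.4923], [0.0078, -0.8553, -0.5181, 0.669], [0.0, 0.0, 0.0, 1.0]]
stuck_cartridge_mid [([278.1, 186.1, 33.9, 19.9], 0.7)]
cartridge_1_mid []
chute_outlet [([383.6, 168.4, 11.6, 21.1], 0.64)]
chute_load [([243.0, 184.2, 76.9, 57.5], 0.8)]
chute_pins [([245.6, 186.1, 73.9, 5
[... 515 characters left out ...]
1.3, 23.6, 33.1], 0.87)]
chute_outlet [([260.0, 170.3, 79.8, 50.5], 0.91)]
chute_load [([257.8, 164.3, 83.9, 56.2], 0.67)]
chute_pins [([255.5, 167.9, 85.2, 53.5], 0.57)]
dish_mid [([174.4, 183.1, 46.3, 48.6], 0.63)]
tray_mid [([354.6, 175.2, 99.4, 69.9], 0.97)]
dropper_bottle []
small_bottle [([433.3, 187.7, 17.0, 14.4], 0.79)]
wrist 289.61229462703096 314.4426079107439 201.02486106763857 [[0.3627, -0.892, -0.2696, 0.2628], [-0.9319, -0.3473, -0.1047, -0.4609], [-0.0003, 0.2892, -0.9573, 0.3837], [0.0, 0.0, 0.0, 1.0]]
stuck_cartridge_mid []
cartridge_1_mid []
chute_outlet []
chute_load []
chute_pins []
dish_mid []
tray_mid [([240.1, 0.0, 39.4, 16.4], 0.89)]
dropper_bottle []
small_bottle []
```

```bash
python3 - <<'E'
import cv2
a=cv2.imread("pics/top0.png")[130:260,150:480]; cv2.imwrite("pics/top0c.png",cv2.resize(a,None,fx=2.4,fy=2.4,interpolation=cv2.INTER_CUBIC))
a=cv2.imread("pics/scene0.png")[140:320,130:450]; cv2.imwrite("pics/scene0c.png",cv2.resize(a,None,fx=2.5,fy=2.5,interpolation=cv2.INTER_CUBIC))
E
```

```text
(no output)
```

View pics/top0c.png

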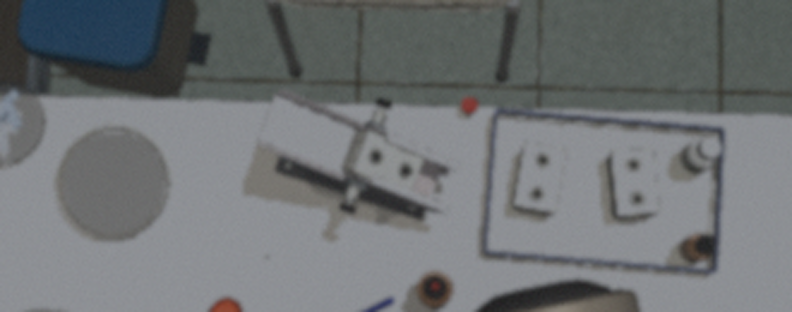

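View pics/scene0c.png

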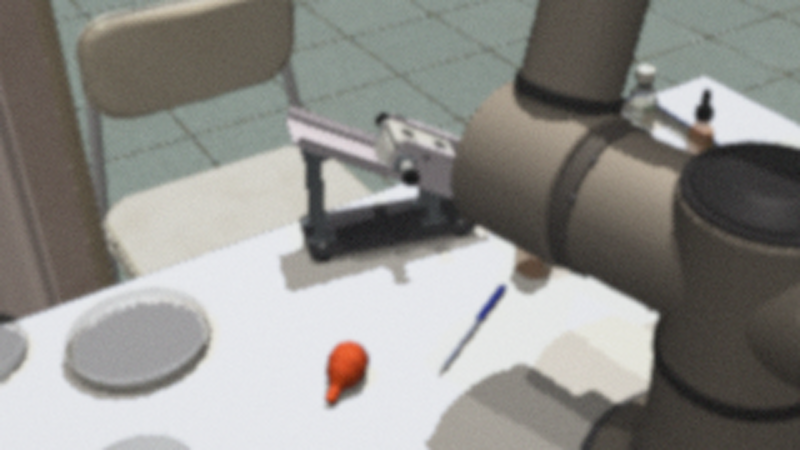

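View pics/wrist0.png

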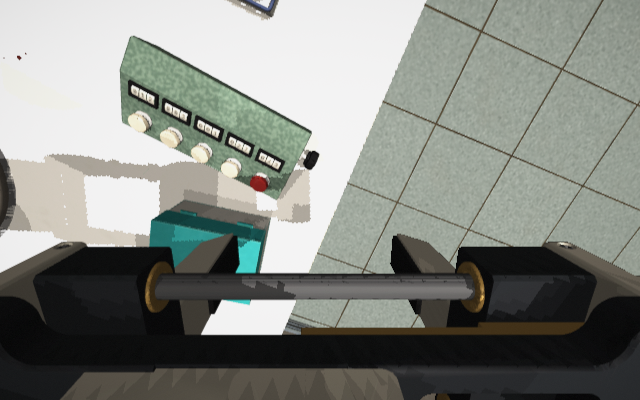

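View pics/scene0.png

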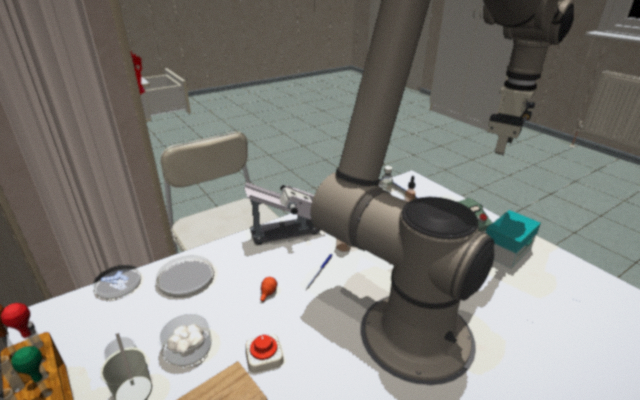

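View pics/top0.png

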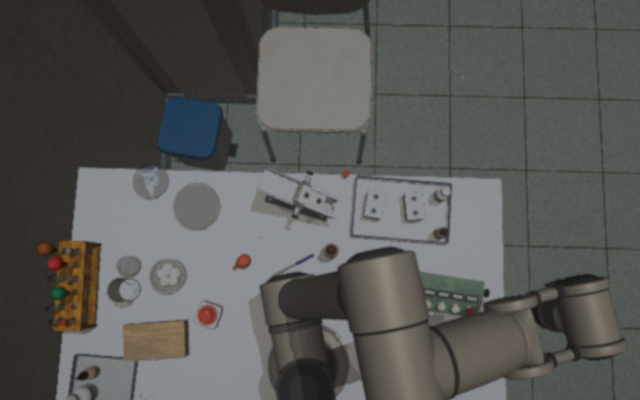

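The top view shows the chute with its high end left and outlet right (about px 262–335, 175–220). The dish is at about (197,207). The tray is on the right, with two cartridges at about (374,205) and (413,206) and bottles at its right edge. I'll get rough positions first, then look closer with the wrist camera.

```bash
cat > h.py <<'E'
import numpy as np, cv2
from scipy.spatial.transform import Rotation as R
def ray(c,u,v):
    d=np.array([(u-c["cx"])/c["fx"],(v-c["cy"])/c["fy"],1.]); T=np.array(c["T"]); return T[:3,3],T[:3,:3]@d
def onz(c,u,v,z):
    o,d=ray(c,u,v); return o+d*(z-o[2])/d[2]
def proj(c,P):
    T=np.array(c["T"]); p=(np.atleast_2d(P)-T[:3,3])@T[:3,:3]; return np.c_[p[:,0]/p[:,2]*c["fx"]+c["cx"],p[:,1]/p[:,2]*c["fy"]+c["cy"]]
def pose(s): return np.array(s["tool_pos"]),R.from_euler("xyz",s["tool_rot"])
def plan(s,pos,rot,open_mm,n=None,step=60,ang=.18):
    """rows from the current pose to pos, rot (straight, rotation even)"""
    p,r=pose(s); rv=(r.inv()*rot).as_rotvec(); D=np.linalg.norm(pos-p)*1000
    n=n or int(max(1,np.ceil(D/step),np.ceil(np.linalg.norm(rv)/ang)))
    rows=[]
    for i in range(n):
        rr=r*R.from_rotvec(rv*i/n); rows.append([open_mm]+list((rr.inv().apply((pos-p)*1000/n)).round(1))+list((rv/n).round(4)))
    print("dist",D.round(1),"rotvec",rv.round(3)); 
    for q in rows: print([float(x) for x in q])
def snap(robot,n,f,crop=None,sc=1):
    c=robot.read_camera(n); a=c["img"][:,:,::-1]
    if crop: x,y,w,hh=crop; a=a[y:y+hh,x:x+w]
    cv2.imwrite("pics/"+f,cv2.resize(a,None,fx=sc,fy=sc,interpolation=cv2.INTER_CUBIC) if sc!=1 else a); return c
E
python3 - <<'E'
from h import *
from cell import robot
c=robot.read_camera("top")
def C(x,y): return 150+x/2.4,130+y/2.4
for n,p,z in [("dish",C(112,184),.01),("tray",(404.3,210),.01),("c1",C(538,176),.042),("c2",C(632,183),.042),("drop",C(705,245),.09),("small",C(705,150),.08),("stuckports mid",C(390,163),.12),("upper end L",C(277,97),.15),("upper end R",C(257,145),.15)]:
    print(n,np.round(p,1),onz(c,*p,z).round(3))
p,r=pose(robot.observe());print(p,r.as_matrix().round(3))
E
```

```text
dish [196.7 206.7] [0.43  0.336 0.01 ]
tray [404.3 210. ] [ 0.437 -0.255  0.01 ]
c1 [374.2 203.3] [ 0.449 -0.167  0.042]
c2 [413.3 206.2] [ 0.444 -0.275  0.042]
drop [443.8 232.1] [ 0.37  -0.348  0.09 ]
small [443.8 192.5] [ 0.478 -0.351  0.08 ]
stuckports mid [312.5 197.9] [0.447 0.003 0.12 ]
upper end L [265.4 170.4] [0.512 0.126 0.15 ]
upper end R [257.1 190.4] [0.458 0.145 0.15 ]
[ 0.19076059 -0.48915422  0.20032987] [[ 0.363 -0.932  0.   ]
 [-0.932 -0.363 -0.   ]
 [ 0.     0.    -1.   ]]
```

```bash
python3 - <<'E'
from h import *
from cell import robot
plan(robot.observe(),np.array([.37,-.12,.32]),R.from_euler("xyz",[np.pi,0,-np.pi/2]),91)
E
```

```text
dist 427.5 rotvec [-0.    -0.     0.372]
[91.0, -34.9, -37.6, -15.0, -0.0, -0.0, 0.0465]
[91.0, -36.6, -36.0, -15.0, -0.0, -0.0, 0.0465]
[91.0, -38.2, -34.2, -15.0, -0.0, -0.0, 0.0465]
[91.0, -39.7, -32.4, -15.0, -0.0, -0.0, 0.0465]
[91.0, -41.2, -30.5, -15.0, -0.0, -0.0, 0.0465]
[91.0, -42.6, -28.6, -15.0, -0.0, -0.0, 0.0465]
[91.0, -43.9, -26.6, -15.0, -0.0, -0.0, 0.0465]
[91.0, -45.1, -24.5, -15.0, -0.0, -0.0, 0.0465]
```

Call:
move_arm:
  increments:
    - [91,-35,-37,-18,0,0,0.046]
    - [91,-37,-36,-18,0,0,0.046]
    - [91,-38,-34,-18,0,0,0.046]
    - [91,-40,-32,-15,0,0,0.046]
    - [91,-41,-30,-15,0,0,0.046]
    - [91,-43,-28,-15,0,0,0.046]
    - [91,-44,-26,-15,0,0,0.046]
    - [91,-45,-24,-15,0,0,0.046]
    - [91,0,0,0,0,0,0]

```text
time: 2.68
tool_pos: [0.3726, -0.1096, 0.3341]
tool_rot: [-3.136, -0.0, -1.581]
contact_force: [0.2, 0.1, -0.7]
opening: 0.0912
```

```bash
python3 - <<'E'
from h import *
from cell import robot
s=robot.observe(); print(s["time"],s["tool_pos"],s["tool_rot"])
c=snap(robot,"wrist","w1.png")
for t in ["stuck_cartridge_mid","cartridge_1_mid","chute_outlet","chute_load","tray_mid","dish_mid","dropper_bottle","small_bottle"]:
    print(t,[(d["rect"],round(d["conf"],2)) for d in robot.look_for(t,"wrist")])
E
```

```text
2.675 [ 0.37261286 -0.10957     0.3340681 ] [-3.13622666e+00 -3.95440535e-05 -1.58102092e+00]
stuck_cartridge_mid [([195.0, 89.2, 65.8, 47.7], 0.77), ([455.5, 81.7, 41.6, 24.6], 0.18)]
cartridge_1_mid [([398.1, 91.1, 37.6, 50.1], 0.69), ([104.3, 50.7, 186.8, 108.5], 0.55), ([308.9, 62.6, 181.4, 114.8], 0.38)]
chute_outlet [([104.7, 51.9, 186.6, 105.4], 0.84)]
chute_load [([104.8, 53.3, 187.4, 106.5], 0.83)]
tray_mid [([311.3, 59.3, 175.5, 118.7], 0.68)]
dish_mid [([6.3, 85.4, 89.4, 81.6], 0.68)]
dropper_bottle [([443.6, 146.0, 42.6, 29.3], 0.72), ([313.1, 63.3, 173.9, 114.6], 0.28)]
small_bottle [([453.4, 82.8, 46.0, 22.7], 0.61)]
```

View pics/w1.png

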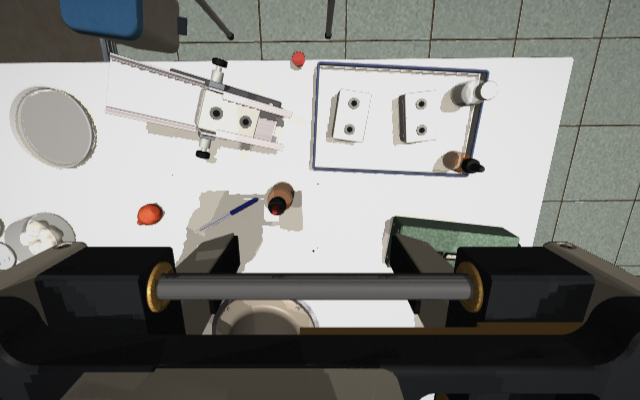

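The wrist picture shows the chute (105–290, 52–155), with the stuck cartridge's ports at (216,113) and (246,121). The pins' knobs are at (218,65) and (203,153). The tray cartridges are at about (351,115) and (420,116), the bottles at the right rim, and the dish at about (55,127). I'll move closer, over the chute.

Call:
move_arm:
  increments:
    - [91,-55,-5,10,0,0,0.01]
    - [91,-55,-5,10,0,0,0]
    - [91,-50,-5,10,0,0,0]
    - [91,0,0,0,0,0,0]

```text
time: 3.62
tool_pos: [0.3913, 0.0477, 0.3012]
tool_rot: [-3.14, 0.001, -1.608]
contact_force: [0.2, -0.4, -0.3]
opening: 0.091
```

```bash
python3 - <<'E'
from h import *
from cell import robot
import pickle
s=robot.observe(); print(s["time"],s["tool_pos"],s["tool_rot"])
c=snap(robot,"wrist","w2.png"); pickle.dump(c,open("w2.pkl","wb"))
cv2.imwrite("pics/w2z.png",cv2.resize(c["img"][40:200,190:480,::-1],None,fx=2.75,fy=2.75,interpolation=cv2.INTER_CUBIC))
E
```

```text
3.625 [0.39125729 0.04771548 0.30120379] [-3.13971009e+00  5.34393238e-04 -1.60778803e+00]
```

View pics/w2.png

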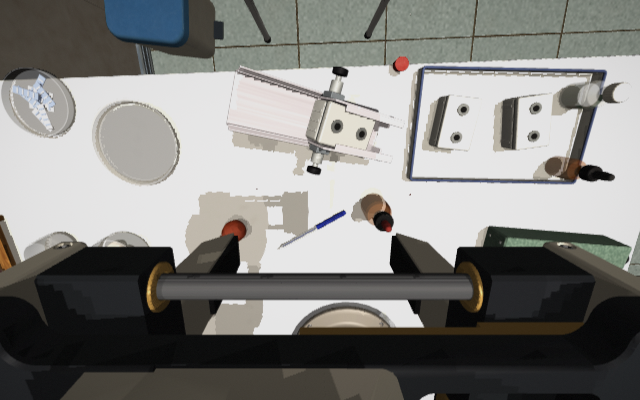

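View pics/w2z.png

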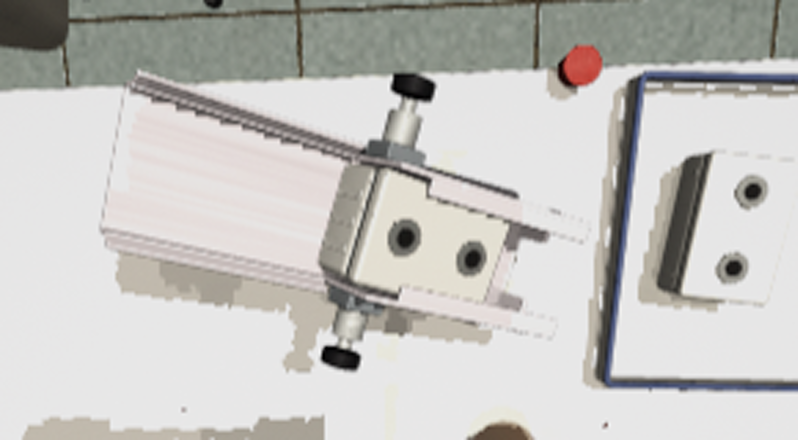

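```bash
python3 - <<'E'
import pickle,cv2
c=pickle.load(open("w2.pkl","rb"));im=c["img"][:,:,::-1]
cv2.imwrite("pics/w2a.png",cv2.resize(im[60:180,300:410],None,fx=5,fy=5,interpolation=cv2.INTER_CUBIC)[:,:])
cv2.imwrite("pics/w2b.png",cv2.resize(im[60:165,220:340],None,fx=5,fy=5,interpolation=cv2.INTER_CUBIC))
E
```

```text
(no output)
```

View pics/w2a.png

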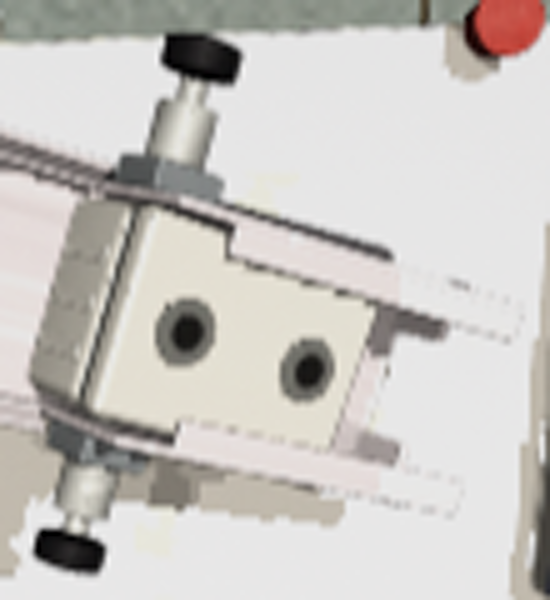

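View pics/w2b.png

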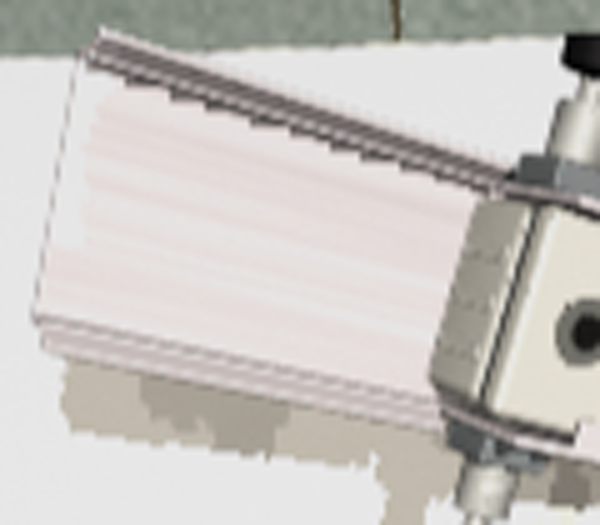

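```bash
cat > fit.py <<'E'
from h import *
import pickle
from scipy.optimize import least_squares
c=pickle.load(open("w2.pkl","rb"))
A=lambda x,y:((x+.5)/5-.5+300,(y+.5)/5-.5+60)
B=lambda x,y:((x+.5)/5-.5+220,(y+.5)/5-.5+60)
cor=[((100,-20,45.5),A(231,258)),((100,20,45.5),A(182,421)),((0,-20,45.5),A(520,338)),((0,20,45.5),A(465,485)),
((222,27.5,0),B(35,318)),((222,-27.5,0),B(85,58)),((222,33,13),B(42,350)),((222,-33,13),B(100,28))]
P=np.array([q[0] for q in cor])/1000.; U=np.array([q[1] for q in cor])
def RC(yaw): return R.from_euler("ZY",[yaw,-np.pi/6])   # x up lane 30 deg
def W(p,Q): return p[:3]+RC(p[3]).apply(Q)
f=lambda p:(proj(c,W(p,P))-U).ravel()
if __name__=="__main__":
    s=least_squares(f,[.44,-.05,.05,1.3],loss="soft_l1",f_scale=.5)
    print(s.x.round(4),f(s.x).reshape(-1,2).round(2))
    for a in (150,106,100): print(a,W(s.x,np.array([a/1000,0,0])).round(4))
    np.save("chute.npy",s.x)
    im=cv2.resize(c["img"][50:190,210:430,::-1],None,fx=3.6,fy=3.6,interpolation=cv2.INTER_CUBIC)
    def line(a,b,col):
        q=(proj(c,W(s.x,np.array([a,b])/1000.))-[210,50]+.5)*3.6; cv2.line(im,*[tuple(int(v) for v in z) for z in q],col,1)
    for b in (-27,27): line((0,b,0),(222,b,0),(0,0,255)); line((0,b,45.5),(118,b,45.5),(255,0,0))
    for b in (-20,20): line((0,b,45.5),(100,b,45.5),(0,200,0))
    line((222,-27,0),(222,27,0),(0,0,255)); line((0,-27,0),(0,27,0),(0,0,255)); line((106,-70,20),(106,70,20),(255,0,255))
    o,d=ray(c,*A(352,372))
    # cartridge top edges on plane c=40
    for nm,pt in [("upTop",A(138,207)),("upBot",A(90,410)),("lowTop",A(375,305)),("lowBot",A(332,442)),("port",A(187,331)),("port2",A(308,370))]:
        o,d=ray(c,*pt); n=RC(s.x[3]).apply([0,0,1]); q=o+d*(n@(s.x[:3]+.04*n-o))/(n@d); print(nm,(RC(s.x[3]).inv().apply(q-s.x[:3])*1000).round(1))
    cv2.imwrite("pics/fit2.png",im)
E
python3 fit.py
```

```text
[ 0.4327 -0.0477  0.0362  1.2729] [[ 0.12 -0.41]
 [ 0.51  0.12]
 [-0.91  1.01]
 [ 0.38 -0.14]
 [-0.18 -0.65]
 [-1.32  0.04]
 [ 0.42 -0.15]
 [ 0.    0.65]]
150 [0.4708 0.0765 0.1112]
106 [0.4597 0.0401 0.0892]
100 [0.4581 0.0351 0.0862]
upTop [125.2 -24.5  40. ]
upBot [123.7  22.7  40. ]
lowTop [ 47.8 -19.1  40. ]
lowBot [47.8 17.3 40. ]
port [102.7  -0.7  40. ]
port2 [62.9  1.  40. ]
```

View pics/fit2.png

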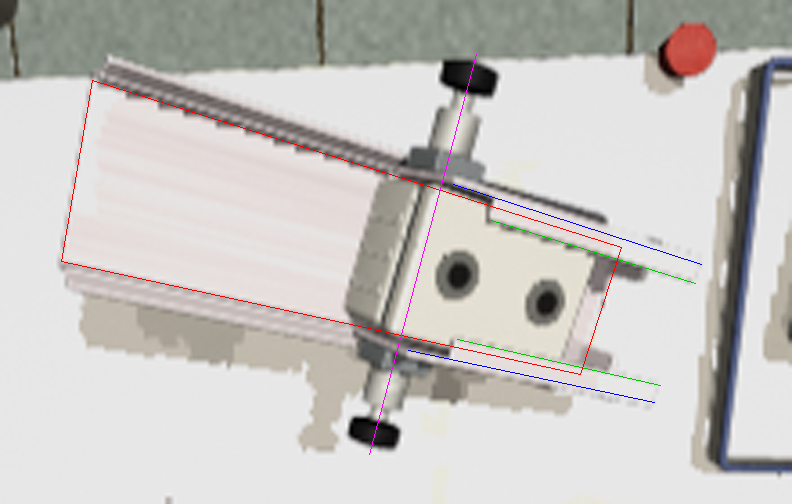

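```bash
cat >> h.py <<'E'
ch=np.load("chute.npy") if __import__("os").path.exists("chute.npy") else None
def RCH(): return R.from_euler("ZY",[ch[3],-np.pi/6])
def CW(a,b,c): return ch[:3]+RCH().apply(np.array([a,b,c])/1000)
def inch(s):
    p,r=pose(s); return (RCH().inv().apply(p-ch[:3])*1000).round(1), (RCH().inv()*r).as_matrix().round(3).tolist()
RPUSH=lambda: RCH()*R.from_matrix(np.diag([-1.,1,-1]))
E
python3 - <<'E'
from h import *
from cell import robot
s=robot.observe()
plan(s,CW(23,0,100),RPUSH(),0)
print(CW(23,0,100))
E
```

```text
dist 209.9 rotvec [ 0.065 -0.521  0.254]
[0.0, 30.3, -9.2, 41.8, 0.0163, -0.1302, 0.0635]
[0.0, 34.9, -10.6, 37.8, 0.0163, -0.1302, 0.0635]
[0.0, 38.8, -12.4, 33.1, 0.0163, -0.1302, 0.0635]
[0.0, 41.9, -14.4, 28.1, 0.0163, -0.1302, 0.0635]
[ 0.42388805 -0.07645454  0.13434979]
```

Call:
move_arm:
  increments:
    - [0,30,-9,42,0.016,-0.13,0.063]
    - [0,35,-11,38,0.016,-0.13,0.063]
    - [0,39,-12,33,0.016,-0.13,0.063]
    - [0,42,-14,28,0.016,-0.13,0.063]
    - [0,0,0,0,0,0,0]

```text
time: 4.3
tool_pos: [0.4284, -0.0855, 0.1312]
tool_rot: [-3.129, 0.538, -1.871]
contact_force: [-0.4, -0.4, 0.1]
opening: 0.0457
```

```bash
python3 - <<'E'
from h import *
from cell import robot
import pickle
s=robot.observe(); print(s["time"],inch(s),s["opening"],s["qpos"].round(2),s["contact_force"])
plan(s,CW(23,0,60),RPUSH(),0)
c=snap(robot,"wrist","w3.png"); pickle.dump(c,open("w3.pkl","wb"))
E
```

```text
4.3 (array([ 15. ,  -7. , 100.9]), [[-1.0, 0.002, 0.015], [0.002, 1.0, -0.014], [-0.015, -0.014, -1.0]]) 0.04572790980831591 [-0.77  0.35  1.89  0.52  1.2   0.84] [-0.39224324 -0.41206115  0.11870933]
dist 42.3 rotvec [-0.014  0.015 -0.002]
[0.0, -7.3, 7.6, 40.9, -0.0142, 0.0148, -0.0023]
```

View pics/w3.png

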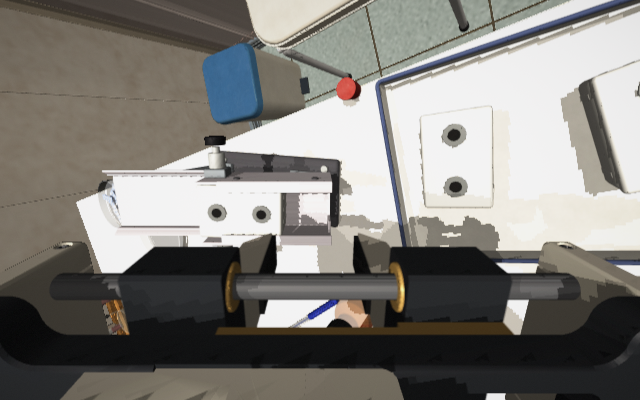

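```bash
python3 - <<'E'
from h import *
import pickle
c=pickle.load(open("w3.pkl","rb"));im=c["img"][:,:,::-1]
for nm,(x,y,w,h_) in {"w3a":(190,130,170,125)}.items():
    a=cv2.resize(im[y:y+h_,x:x+w],None,fx=4.7,fy=4.7,interpolation=cv2.INTER_CUBIC); cv2.imwrite(f"pics/{nm}.png",a)
    def line(a1,b1,col):
        q=(proj(c,np.array([CW(*a1),CW(*b1)]))-[x,y]+.5)*4.7; cv2.line(a,*[tuple(int(v) for v in z) for z in q],col,1)
    for b in (-27,27): line((0,b,0),(222,b,0),(0,0,255)); line((0,b,45.5),(118,b,45.5),(255,0,0))
    for b in (-20,20): line((0,b,45.5),(100,b,45.5),(0,200,0))
    line((0,-27,0),(0,27,0),(0,0,255)); line((100,-27,45.5),(100,27,45.5),(0,200,0));line((106,-70,20),(106,70,20),(255,0,255))
    line((48,-25,40),(48,25,40),(0,255,255))
    cv2.imwrite(f"pics/{nm}o.png",a)
E
```

```text
(no output)
```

View pics/w3a.png

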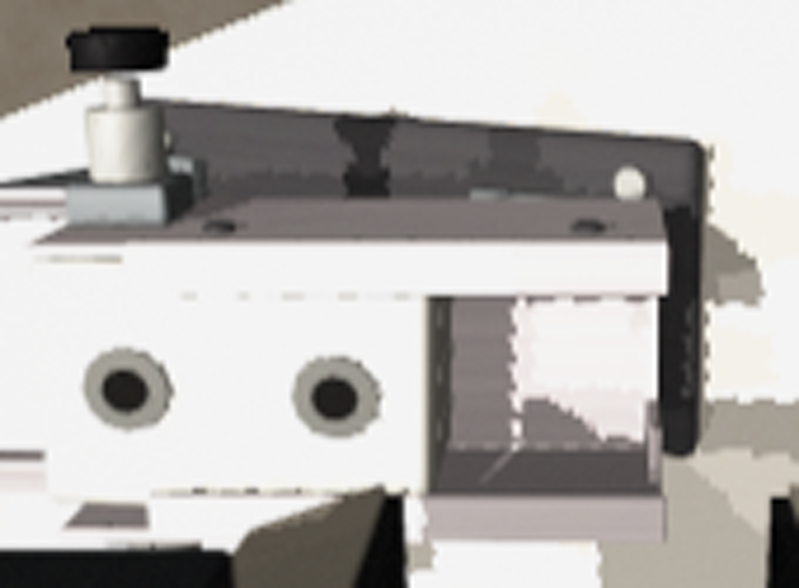

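View pics/w3ao.png

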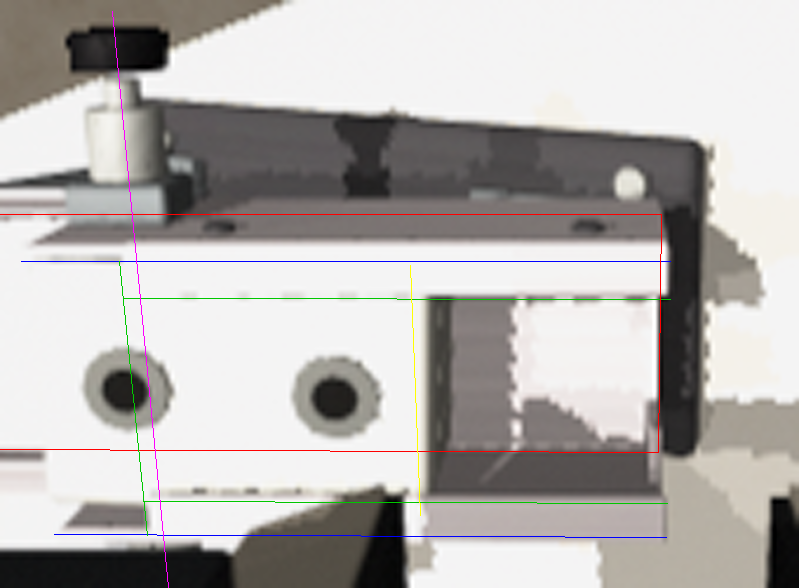

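The wrist picture confirms the fit to within about 2 mm. The cartridge's lower end is at a≈46–48 mm (zoom column 428), and the outlet space below it is open. Next I'll line up, with the fingers shut.

Call:
move_arm:
  increments:
    - [0,-5,7,5,-0.014,0.015,-0.002]
    - [0,0,0,20,0,0,0]
    - [0,0,0,10,0,0,0]
    - [0,0,0,0,0,0,0]

```text
time: 4.85
tool_pos: [0.4303, -0.0588, 0.1118]
tool_rot: [-3.121, 0.511, -1.847]
contact_force: [0.1, 0.3, 0.5]
opening: 0.0028
```

```bash
python3 - <<'E'
from h import *
from cell import robot
import pickle
s=robot.observe(); print(s["time"],inch(s),s["opening"],s["qpos"].round(2),s["contact_force"])
plan(s,CW(21,0,16),RPUSH(),0,n=3)
c=snap(robot,"wrist","w4.png",(190,100,240,180),3.3)
E
```

```text
4.85 (array([28. , -0.9, 71. ]), [[-1.0, -0.019, -0.013], [-0.019, 1.0, -0.01], [0.013, -0.009, -1.0]]) 0.0028351065344794845 [-0.7   0.35  1.94  0.53  1.12  0.85] [0.05170694 0.34847368 0.51493393]
dist 55.5 rotvec [-0.009 -0.013  0.019]
[0.0, 2.1, 0.5, 18.4, -0.0032, -0.0043, 0.0063]
[0.0, 2.2, 0.5, 18.4, -0.0032, -0.0043, 0.0063]
[0.0, 2.2, 0.4, 18.4, -0.0032, -0.0043, 0.0063]
```

View pics/w4.png

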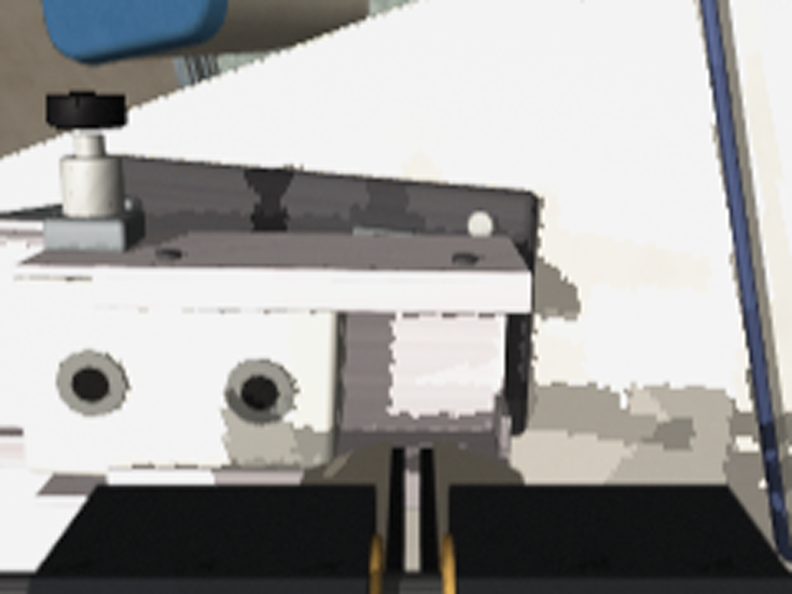

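Call:
move_arm:
  increments:
    - [0,7,0.5,8,-0.009,-0.013,0.019]
    - [0,0,0,8,0,0,0]
    - [0,0,0,0,0,0,0]

```text
time: 5.28
tool_pos: [0.4313, -0.0576, 0.0945]
tool_rot: [-3.139, 0.523, -1.868]
contact_force: [-0.5, 0.0, 0.2]
opening: 0.0006
```

```bash
python3 - <<'E'
from h import *
from cell import robot
s=robot.observe(); print(s["time"],inch(s),s["opening"],s["contact_force"])
plan(s,CW(21,0,16),RPUSH(),0,n=3)
E
```

```text
5.275 (array([20.6, -1.5, 55.4]), [[-1.0, -0.0, -0.0], [-0.0, 1.0, -0.002], [0.0, -0.002, -1.0]]) 0.0006309249759762548 [-0.48915627  0.00927556  0.17478327]
dist 39.4 rotvec [-0.002 -0.     0.   ]
[0.0, -0.1, 0.5, 13.1, -0.0007, -0.0001, 0.0001]
[0.0, -0.1, 0.5, 13.1, -0.0007, -0.0001, 0.0001]
[0.0, -0.1, 0.5, 13.1, -0.0007, -0.0001, 0.0001]
```

Call:
move_arm:
  increments:
    - [0,0,1,13,0,0,0]
    - [0,0,0,13,0,0,0]
    - [0,0,0,13,0,0,0]
    - [0,0,0,0,0,0,0]

```text
time: 5.78
tool_pos: [0.436, -0.0371, 0.0577]
tool_rot: [-3.141, 0.524, -1.87]
contact_force: [-0.9, 1.1, 0.1]
opening: 0.0005
```

```bash
python3 - <<'E'
from h import *
from cell import robot
s=robot.observe(); print(s["time"],inch(s),s["opening"],s["contact_force"])
E
```

```text
5.775 (array([20.4, -0. , 13.1]), [[-1.0, 0.001, 0.0], [0.001, 1.0, -0.001], [-0.0, -0.001, -1.0]]) 0.0004511634977756377 [-0.93793149  1.06783406  0.101379  ]
```

Call:
move_arm:
  increments:
    - [0,-8,0,-2,0,0,0]
    - [0,-9,0,0,0,0,0]
    - [0,-9,0,0,0,0,0]
    - [0,-9,0,0,0,0,0]
    - [0,-9,0,0,0,0,0]

```text
time: 6.4
tool_pos: [0.4482, 0.0003, 0.0839]
tool_rot: [-3.139, 0.524, -1.869]
contact_force: [0.0, -0.9, 0.5]
opening: 0.0006
```

```bash
python3 - <<'E'
from h import *
from cell import robot
s=robot.observe(); print(s["time"],inch(s)[0],s["opening"],(RCH().inv().apply(s["contact_force"])).round(2))
c=snap(robot,"wrist","w5.png",(90,80,320,200),2.5)
E
```

```text
6.4 [67.5 -0.7 16. ] 0.0005502048334605088 [-0.48 -0.26  0.85]
```

View pics/w5.png

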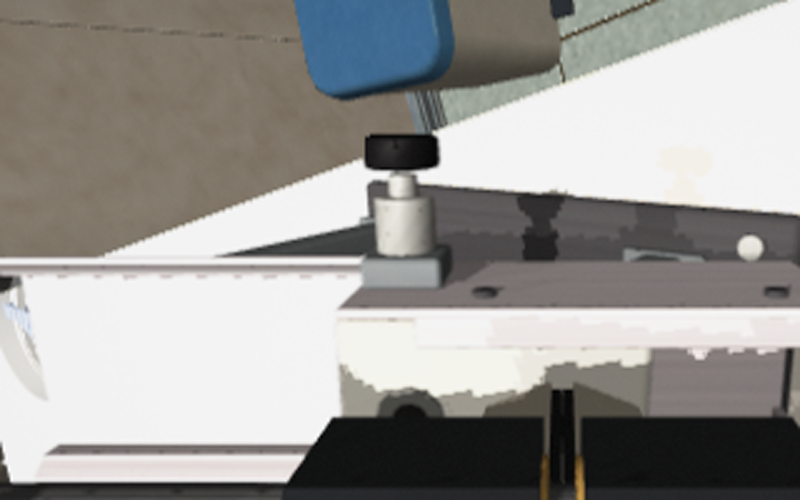

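```bash
python3 - <<'E'
from h import *
from cell import robot
s=robot.observe()
c=robot.read_camera("wrist")
p,r=pose(s)
for n,q in [("tcp",p),("tcp-20mm",p-r.apply([0,0,.02])),("tcp-40",p-r.apply([0,0,.04])),("low48 b-20",CW(48,-20,40)),("low48 b20",CW(48,20,40)),("low 86",CW(86,-20,40)),("out",CW(0,-20,45.5)),("lip100",CW(100,-20,45.5)),("118",CW(118,-27,45)),("port",CW(103,0,40)),("port2",CW(63,0,40))]:
    u=proj(c,q)[0]; print(n,u.round(1),((u-[90,80])*2.5).round(0))
E
```

```text
tcp [313.3 231.8] [558. 380.]
tcp-20mm [313.2 244.5] [558. 411.]
tcp-40 [313.1 260.1] [558. 450.]
low48 b-20 [347.9 217.1] [645. 343.]
low48 b20 [345.8 277.3] [639. 493.]
low 86 [283.1 217.2] [483. 343.]
out [433.4 220.4] [859. 351.]
lip100 [257.5 220.5] [419. 351.]
118 [225.  208.5] [337. 321.]
port [256.1 248.2] [415. 421.]
port2 [322.1 248.2] [580. 421.]
```

```bash
python3 - <<'E'
from h import *
from cell import robot
c=robot.read_camera("wrist"); im=c["img"][:,:,::-1]
a=im[150:270,90:380].astype(float); a=255*(a/255)**2.5
cv2.imwrite("pics/w5c.png",cv2.resize(a.clip(0,255).astype("uint8"),None,fx=2.75,fy=2.75,interpolation=cv2.INTER_CUBIC))
c=robot.read_camera("scene"); cv2.imwrite("pics/s5.png",cv2.resize(c["img"][140:280,200:440,::-1],None,fx=3.3,fy=3.3,interpolation=cv2.INTER_CUBIC))
c=robot.read_camera("top"); cv2.imwrite("pics/t5.png",cv2.resize(c["img"][150:250,220:380,::-1],None,fx=5,fy=5,interpolation=cv2.INTER_CUBIC))
E
```

```text
(no output)
```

View pics/w5c.png

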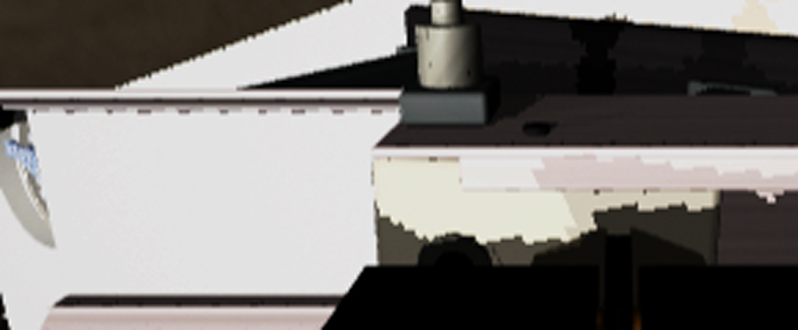

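View pics/s5.png

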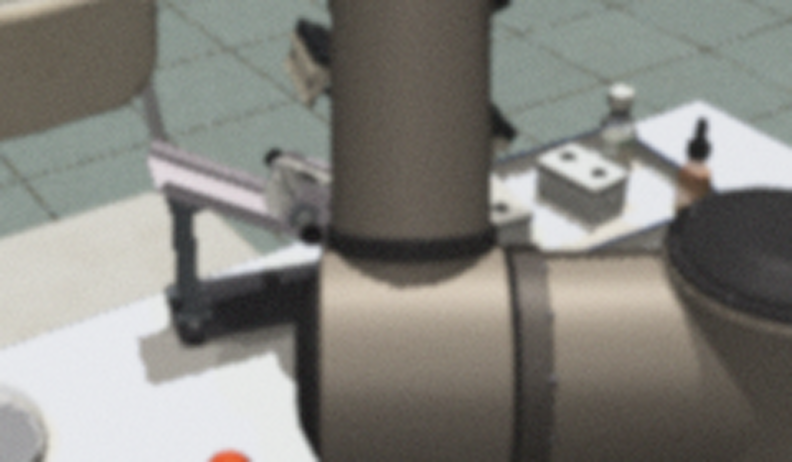

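View pics/t5.png

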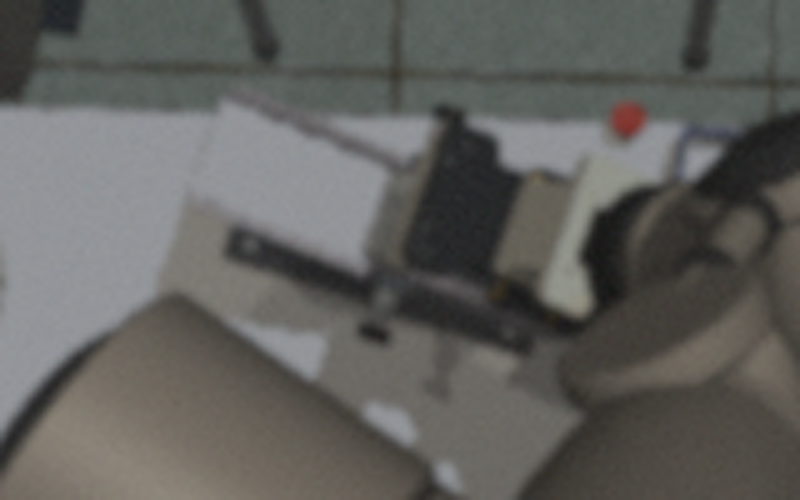

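```bash
python3 - <<'E'
from h import *
from cell import robot
for n,f,(x,y,w,h_) in [("scene","scene0.png",(230,160,110,90)),("top","top0.png",(240,150,120,90))]:
    c=robot.read_camera(n); k=7
    im=cv2.resize(cv2.imread("pics/"+f)[y:y+h_,x:x+w],None,fx=k,fy=k,interpolation=cv2.INTER_CUBIC)
    def line(a1,b1,col):
        q=(proj(c,np.array([CW(*a1),CW(*b1)]))-[x,y]+.5)*k; cv2.line(im,*[tuple(int(v) for v in z) for z in q],col,1)
    for b in (-27,27): line((0,b,0),(222,b,0),(0,0,255)); line((0,b,45.5),(118,b,45.5),(255,0,0))
    line((222,-27,0),(222,27,0),(0,0,255));line((106,-60,20),(106,60,20),(255,0,255))
    cv2.imwrite(f"pics/o5{n}.png",im)
s=robot.observe(); print(s["time"],inch(s)[0],s["contact_force"],s["torque"],s["qpos"])
E
```

```text
6.75 [66.5 -0.7 15.9] [-0.69133855 -0.22212714 -0.02885394] [-0.12374803  0.1258753  -0.02047374] [-0.57273927  0.39771324  1.98763636  0.60857283  1.00237145  0.89941128]
```

View pics/o5scene.png

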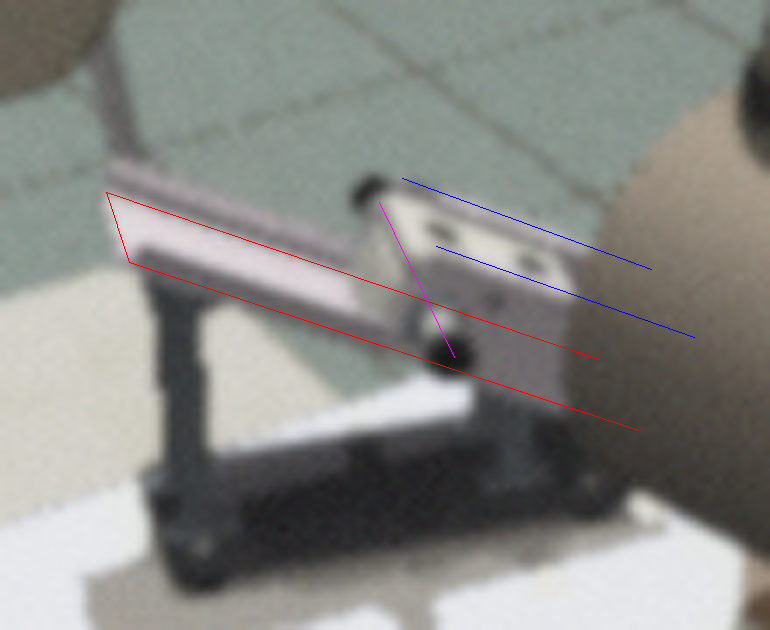

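View pics/o5top.png

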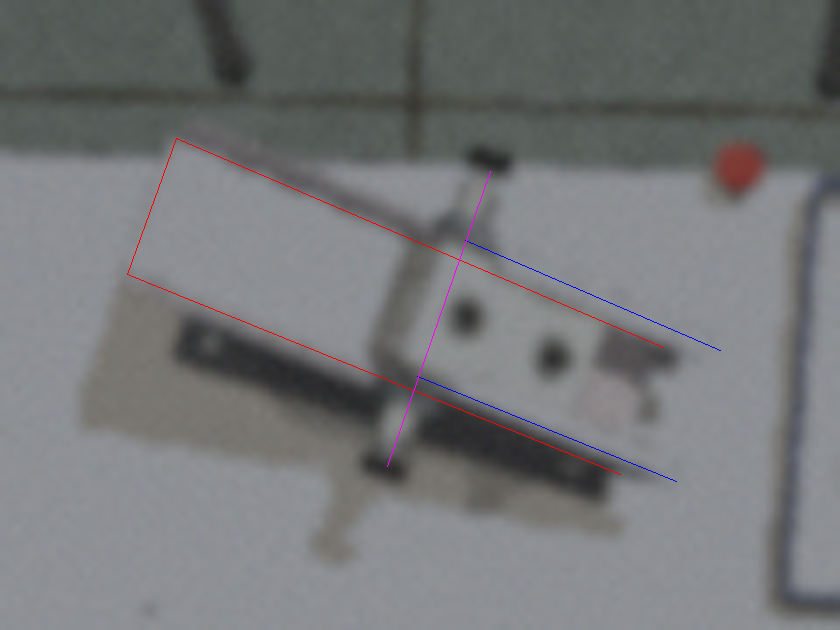

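```bash
python3 - <<'E'
from h import *
from cell import robot
c=robot.read_camera("wrist"); im=c["img"][:,:,::-1]
cv2.imwrite("pics/w6.png",cv2.resize(im[190:270,210:370],None,fx=5,fy=5,interpolation=cv2.INTER_NEAREST))
E
```

```text
(no output)
```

View pics/w6.png

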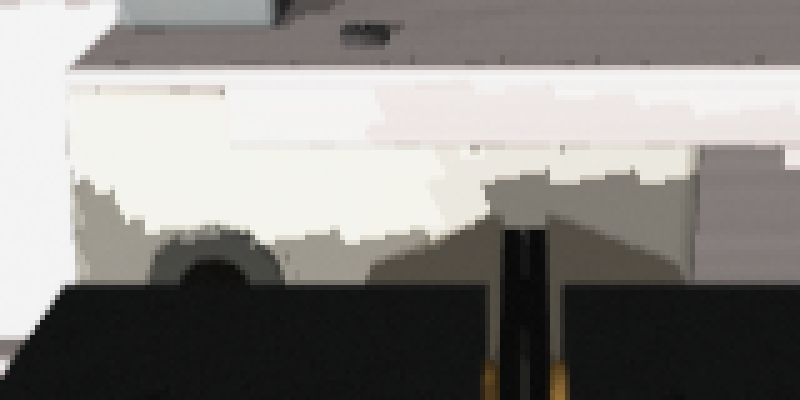

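```bash
python3 - <<'E'
from h import *
from cell import robot
s=robot.observe(); p,r=pose(s); print(inch(s)[0],s["time"])
c=robot.read_camera("top"); k=6;x,y=235,150
im=cv2.resize(c["img"][y:y+90,x:x+130,::-1],None,fx=k,fy=k,interpolation=cv2.INTER_CUBIC)
def L(a,b,col):
    q=(proj(c,np.array([a,b]))-[x,y]+.5)*k; cv2.line(im,*[tuple(int(v) for v in z) for z in q],col,1)
t=lambda *v:p+r.apply(np.array(v)/1000)
for z in (-66,-120):
    L(t(-95,-37,z),t(95,-37,z),(0,0,255));L(t(-95,37,z),t(95,37,z),(0,0,255));L(t(-95,-37,z),t(-95,37,z),(0,0,255));L(t(95,-37,z),t(95,37,z),(0,0,255))
L(t(0,0,0),t(0,0,-66),(0,255,0))
for b in (-27,27): L(CW(0,b,45.5),CW(118,b,45.5),(255,0,0))
cv2.imwrite("pics/t6.png",im)
E
```

```text
[66.4 -0.7 15.9] 6.8
```

View pics/t6.png

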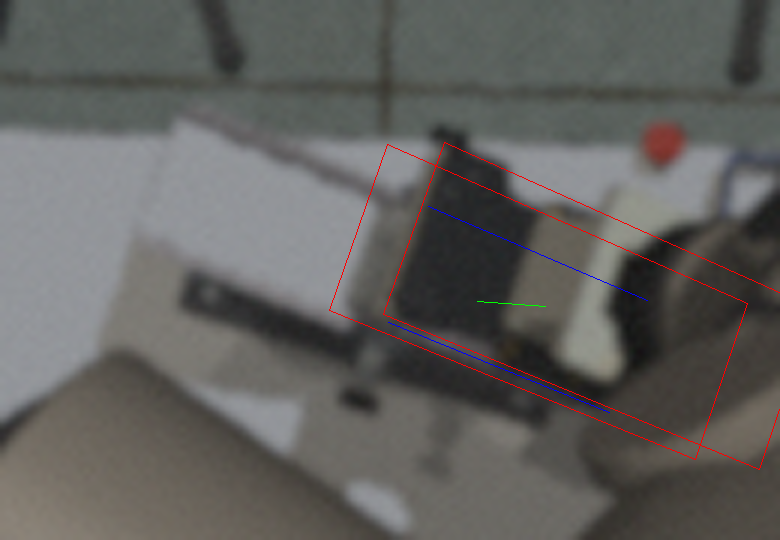

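Call:
move_arm:
  increments:
    - [0,15,0,0,0,0,0]
    - [0,15,0,0,0,0,0]
    - [0,15,0,0,0,0,0]
    - [0,0,0,0,0,0,0]

```text
time: 7.35
tool_pos: [0.4354, -0.0413, 0.0585]
tool_rot: [-3.141, 0.524, -1.872]
contact_force: [1.0, 1.0, -0.3]
opening: 0.0
```

```bash
python3 - <<'E'
from h import *
from cell import robot
s=robot.observe(); p,r=pose(s); print(inch(s)[0],s["time"],s["contact_force"])
c=robot.read_camera("wrist"); im=c["img"][:,:,::-1]
cv2.imwrite("pics/w7.png",cv2.resize(im[150:270,150:410],None,fx=3,fy=3,interpolation=cv2.INTER_CUBIC))
for n,q in [("tcp",p),("low48 b-20",CW(48,-20,40)),("out",CW(0,-20,45.5)),("out0",CW(0,-27,0)),("lip100",CW(100,-20,45.5)),("port",CW(103,0,40)),("port2",CW(63,0,40))]:
    u=proj(c,q)[0]; print(n,((u-[150,150])*3).round(0))
E
```

```text
[17.1 -0.6 15.8] 7.35 [ 1.00725794  1.01852593 -0.30671468]
tcp [490. 245.]
low48 b-20 [331. 202.]
out [579. 211.]
out0 [562. 116.]
lip100 [ 51. 213.]
port [ 64. 296.]
port2 [262. 296.]
```

View pics/w7.png

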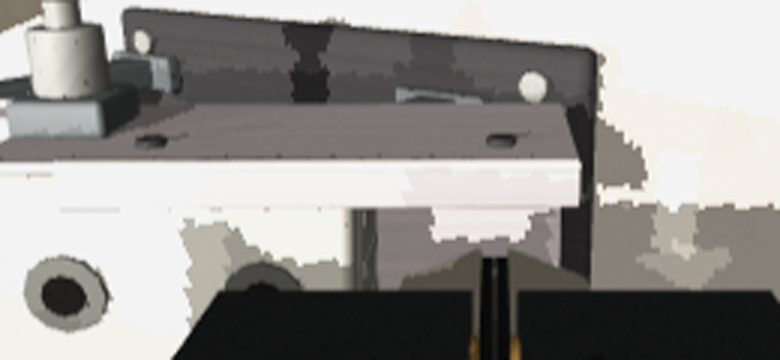

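Call:
move_arm:
  increments:
    - [0,-4,0,6,0,0,0]
    - [0,0,0,4,0,0,0]
    - [0,0,0,0,0,0,0]

```text
time: 7.78
tool_pos: [0.4382, -0.0315, 0.0519]
tool_rot: [-3.141, 0.524, -1.871]
contact_force: [-0.1, 0.4, -0.4]
opening: 0.0004
```

```bash
python3 - <<'E'
from h import *
from cell import robot
s=robot.observe(); p,r=pose(s); print(inch(s)[0],s["time"],RCH().inv().apply(s["contact_force"]))
c=robot.read_camera("wrist"); im=c["img"][:,:,::-1]
cv2.imwrite("pics/w8.png",cv2.resize(im[150:270,150:410],None,fx=3,fy=3,interpolation=cv2.INTER_CUBIC))
c=robot.read_camera("top"); im=c["img"][:,:,::-1]
cv2.imwrite("pics/t8.png",cv2.resize(im[150:250,220:380],None,fx=5,fy=5,interpolation=cv2.INTER_CUBIC))
E
```

```text
[22.6 -0.5  5. ] 7.775 [ 0.07340398  0.24428389 -0.48232677]
```

View pics/w8.png

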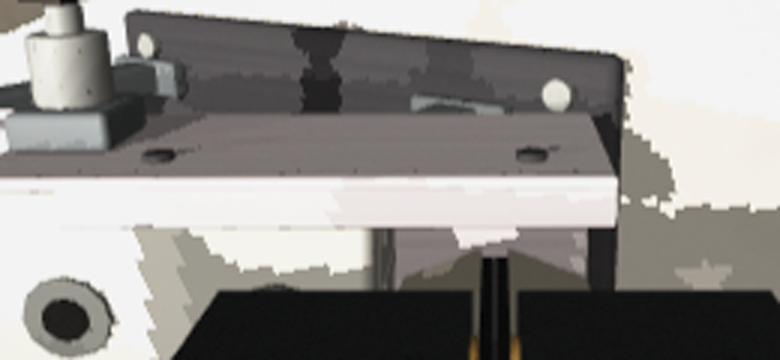

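View pics/t8.png

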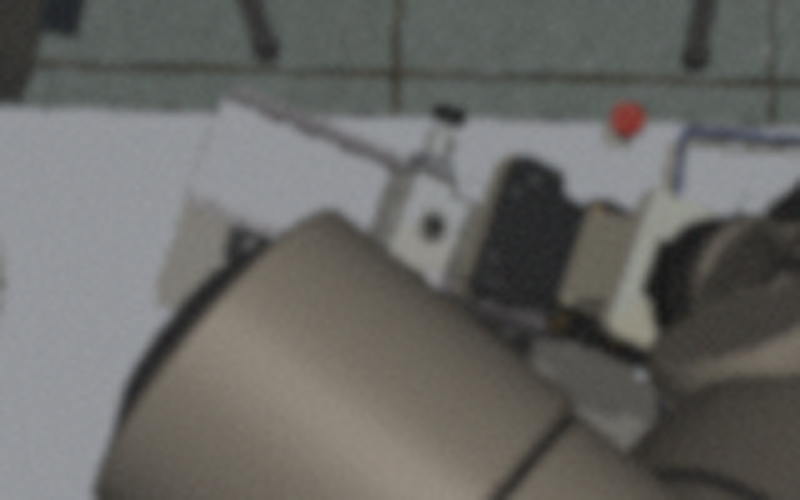

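Call:
move_arm:
  increments:
    - [0,0,0,3,0,0,0]
    - [0,0,0,2,0,0,0]
    - [0,0,0,0,0,0,0]

```text
time: 8.25
tool_pos: [0.4392, -0.0292, 0.0476]
tool_rot: [-3.14, 0.524, -1.87]
contact_force: [-0.4, -1.0, 0.2]
opening: 0.0007
```

```bash
python3 - <<'E'
from h import *
from cell import robot
s=robot.observe(); p,r=pose(s); print(inch(s)[0],s["time"],RCH().inv().apply(s["contact_force"]))
E
```

```text
[22.6 -0.8  0. ] 8.25 [-0.84170558  0.06725667  0.74380947]
```

Call:
move_arm:
  increments:
    - [0,0,0,2,0,0,0]
    - [0,0,0,2,0,0,0]
    - [0,0,0,0,0,0,0]

```text
time: 8.62
tool_pos: [0.4399, -0.0272, 0.0439]
tool_rot: [-3.14, 0.524, -1.87]
contact_force: [0.0, 0.4, -0.4]
opening: 0.0005
```

```bash
python3 - <<'E'
from h import *
from cell import robot
s=robot.observe(); p,r=pose(s); print(inch(s)[0],s["time"],RCH().inv().apply(s["contact_force"]))
c=robot.read_camera("scene"); cv2.imwrite("pics/s9.png",cv2.resize(c["img"][160:260,240:400,::-1],None,fx=5,fy=5,interpolation=cv2.INTER_CUBIC))
E
```

```text
[22.6 -0.8 -4.2] 8.625 [ 0.1292321   0.07457291 -0.5045549 ]
```

View pics/s9.png

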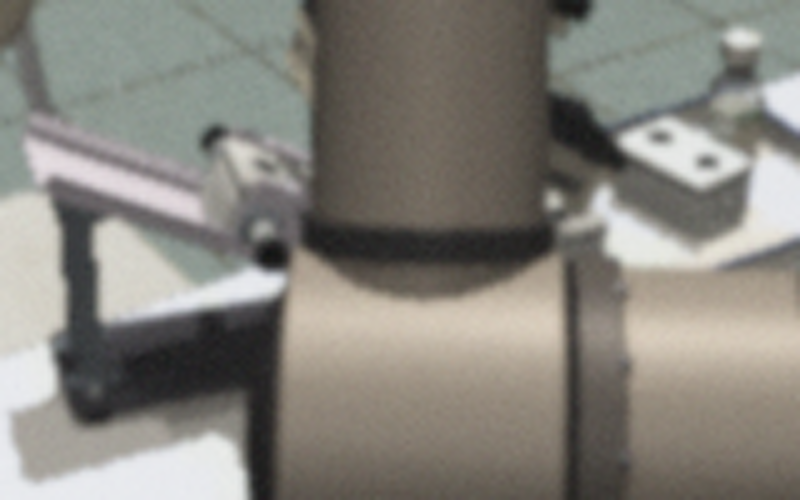

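```bash
python3 - <<'E'
from h import *
from cell import robot
import pickle
s=robot.observe(); p,r=pose(s)
c=robot.read_camera("wrist"); pickle.dump(c,open("w9.pkl","wb"))
T=np.array(c["T"]); print(r.inv().apply(T[:3,3]-p).round(4),(r.inv()*R.from_matrix(T[:3,:3])).as_matrix().round(3).tolist())
p0=np.array([0.19063784, -0.488672  ,  0.19962778]);r0=R.from_euler("xyz",[-3.14136670e+00,  1.56290712e-03, -1.19900782e+00])
print(r0.inv().apply(np.array([.2628,-.4609,.3837])-p0).round(4))
im=c["img"][:,:,::-1]; cv2.imwrite("pics/w9.png",im)
k=3;x,y=150,120
a=cv2.resize(im[y:y+150,x:x+260],None,fx=k,fy=k,interpolation=cv2.INTER_CUBIC)
def L(a1,b1,col):
    q=(proj(c,np.array([a1,b1]))-[x,y]+.5)*k; cv2.line(a,*[tuple(int(v) for v in z) for z in q],col,1)
for b in (-27,27): L(CW(0,b,45.5),CW(118,b,45.5),(255,0,0)); L(CW(0,b,0),CW(118,b,0),(0,0,255))
L(CW(0,-27,0),CW(0,27,0),(0,0,255))
for b in (-20,20): L(CW(0,b,45.5),CW(100,b,45.5),(0,200,0))
L(CW(106,0,20),CW(106,-70,20),(255,0,255))
L(p,p-r.apply([0,0,.03]),(0,255,255))
cv2.imwrite("pics/w9o.png",a)
E
```

```text
[ 0.0008 -0.0775 -0.1837] [[1.0, -0.001, -0.0], [0.001, 0.957, 0.289], [0.0, -0.289, 0.957]]
[ 1.000e-04 -7.740e-02 -1.841e-01]
```

View pics/w9o.png

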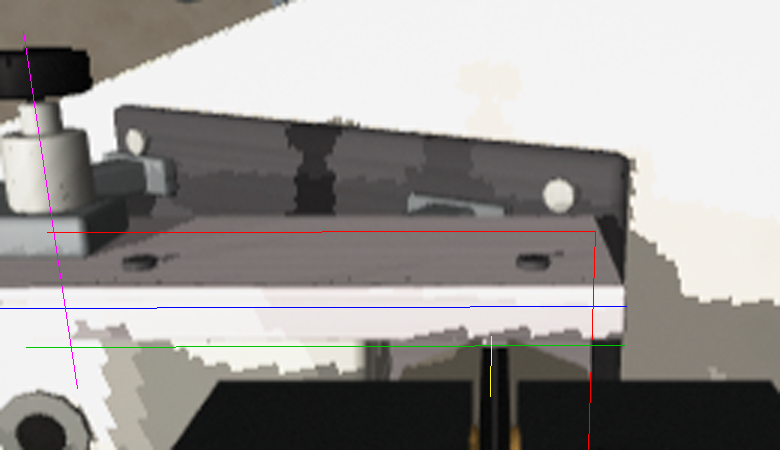

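View pics/w9.png

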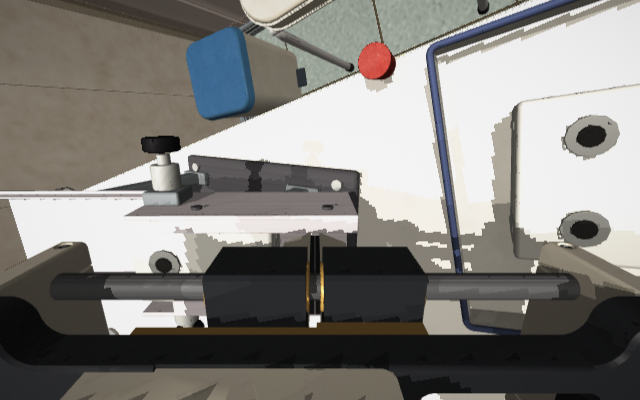

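```bash
python3 - <<'E'
import cv2
a=cv2.imread("pics/w2.png")[215:345,130:500]; cv2.imwrite("pics/w2f.png",cv2.resize(a,None,fx=2.1,fy=2.1,interpolation=cv2.INTER_CUBIC))
a=cv2.imread("pics/w3.png")[215:345,200:430]; cv2.imwrite("pics/w3f.png",cv2.resize(a,None,fx=3.4,fy=3.4,interpolation=cv2.INTER_CUBIC))
E
```

```text
(no output)
```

View pics/w2f.png

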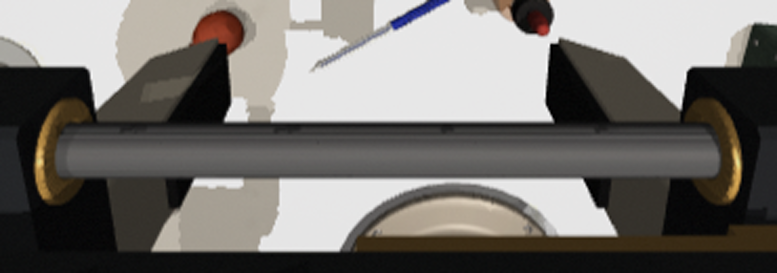

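View pics/w3f.png

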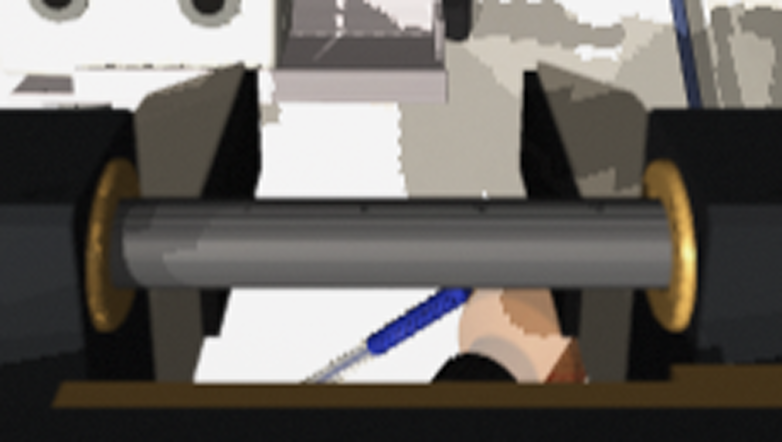

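The finger pads appear at a depth of about 0.17 m in the wrist picture. Both the opening and the pad width give that figure, so the pad tips end about 27 mm short of the reported TCP. That explains why the first stroke passed just over the cartridge without touching it. I'll lower the tool a little and push again, watching the force.

Call:
move_arm:
  increments:
    - [0,0,0,4,0,0,0]
    - [0,-9,0,0,0,0,0]
    - [0,-9,0,0,0,0,0]

```text
time: 9.1
tool_pos: [0.4462, -0.013, 0.0487]
tool_rot: [-3.136, 0.518, -1.87]
contact_force: [-3.0, -10.4, -3.2]
opening: 0.0003
```

```bash
python3 - <<'E'
from h import *
from cell import robot
s=robot.observe(); p,r=pose(s); print(inch(s)[0],s["time"],RCH().inv().apply(s["contact_force"]))
c=snap(robot,"wrist","w10.png",(90,80,320,200),2.5)
E
```

```text
[38.4 -2.7 -7.8] 9.1 [-10.97388092  -0.21909343   2.64052803]
```

View pics/w10.png

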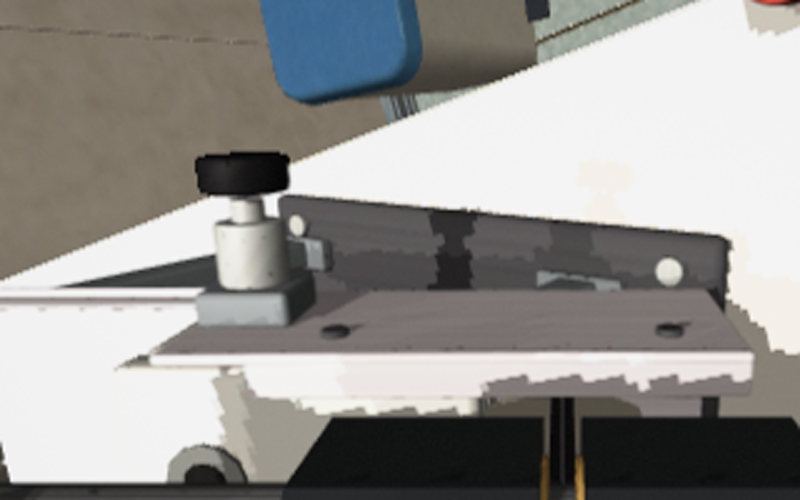

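Now the push makes contact, with about 11 N along the lane. Continuing.

Call:
move_arm:
  increments:
    - [0,-9,2,0,0,0,0]
    - [0,-9,0,0,0,0,0]
    - [0,-9,0,0,0,0,0]
    - [0,-9,0,0,0,0,0]

```text
time: 9.65
tool_pos: [0.4549, 0.0134, 0.066]
tool_rot: [-3.128, 0.505, -1.867]
contact_force: [-4.2, -9.0, -3.7]
opening: 0.0006
```

```bash
python3 - <<'E'
from h import *
from cell import robot
s=robot.observe(); p,r=pose(s); print(inch(s)[0],s["time"],RCH().inv().apply(s["contact_force"]))
c=snap(robot,"wrist","w11.png",(30,80,320,200),2.5)
E
```

```text
[71.1 -3.3 -6.6] 9.65 [-10.32979356   1.42112061   1.72410142]
```

View pics/w11.png

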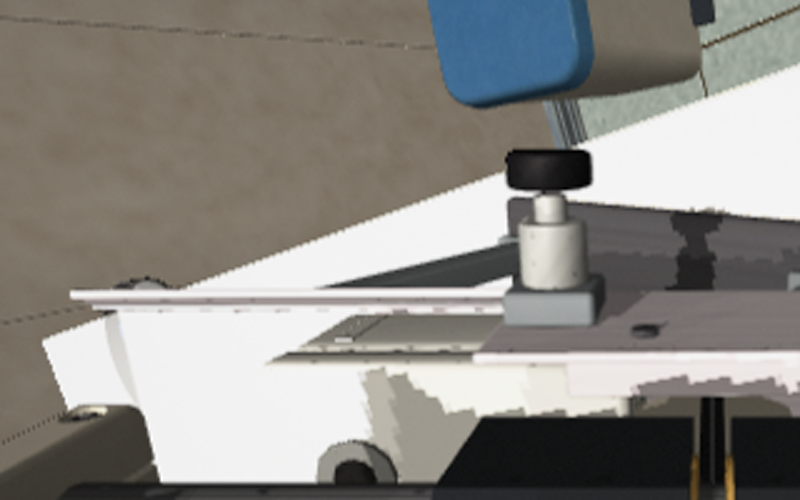

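Call:
move_arm:
  increments:
    - [0,-9,2,0,0,-0.01,0]
    - [0,-8,1,0,0,-0.01,0]
    - [0,-8,0,0,0,0,0]
    - [0,-5,0,0,0,0,0]

```text
time: 10.2
tool_pos: [0.4608, 0.0392, 0.0817]
tool_rot: [-3.124, 0.522, -1.866]
contact_force: [-1.7, -1.4, -0.7]
opening: 0.0006
```

```bash
python3 - <<'E'
from h import *
from cell import robot
s=robot.observe(); p,r=pose(s); print(inch(s)[0],s["time"],RCH().inv().apply(s["contact_force"]))
c=snap(robot,"wrist","w12.png",(30,80,320,200),2.5)
E
```

```text
[101.8  -1.3  -6.3] 10.2 [-1.89775043  1.19331088  0.27029706]
```

View pics/w12.png

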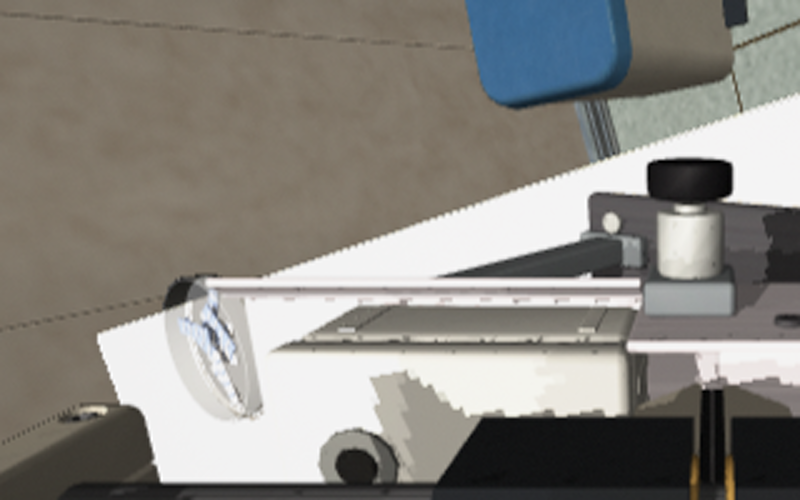

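The force has dropped to about 2 N and the cartridge end is past the pins. I'll back off slowly so it rests on them.

Call:
move_arm:
  increments:
    - [0,4,0,0,0,0,0]
    - [0,6,0,0,0,0,0]
    - [0,10,0,0,0,0,0]
    - [0,10,0,0,0,0,0]
    - [0,5,0,-20,0,0,0]

```text
time: 10.88
tool_pos: [0.4471, 0.0003, 0.0799]
tool_rot: [-3.127, 0.524, -1.866]
contact_force: [0.4, 0.5, 0.2]
opening: 0.0005
```

```bash
python3 - <<'E'
from h import *
from cell import robot
s=robot.observe(); p,r=pose(s); print(inch(s)[0],s["time"],RCH().inv().apply(s["contact_force"]))
c=snap(robot,"wrist","w13.png",(30,80,320,200),2.5)
for q in [(112,-20,40),(188,-20,40),(100,-20,45.5),(118,-27,45),(170,0,40),(130,0,40)]: print(q,((proj(c,CW(*q))[0]-[30,80])*2.5).round())
E
```

```text
[65.3  0.4 12.7] 10.875 [ 0.60649425 -0.24787931 -0.1476581 ]
(112, -20, 40) [505. 342.]
(188, -20, 40) [174. 341.]
(100, -20, 45.5) [552. 350.]
(118, -27, 45) [469. 319.]
(170, 0, 40) [267. 421.]
(130, 0, 40) [435. 421.]
```

View pics/w13.png

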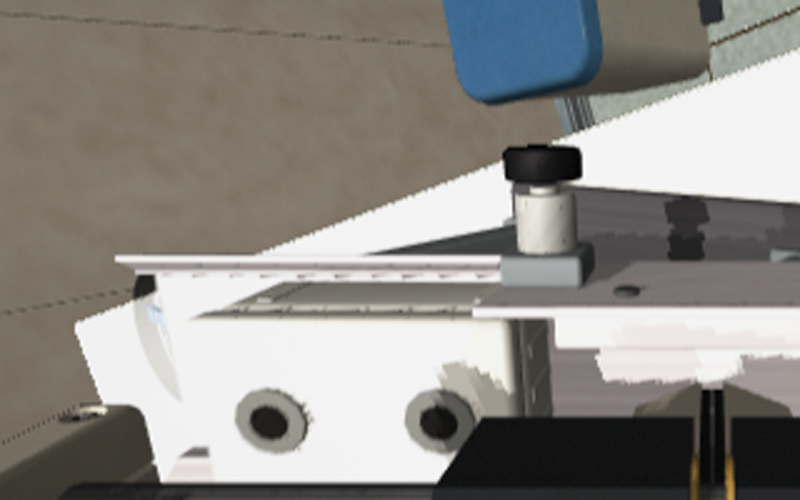

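The cartridge rests on the pins, with ports at zoom (270,422) and (437,422) against predicted 267 and 435, so its centre is at a≈149.5. The knob has snapped in. Next I'll raise the tool, turn −90° and go over the cartridge.

```bash
cat >> h.py <<'E'
RGRIP=lambda: RCH()*R.from_matrix(np.array([[0,-1,0],[-1,0,0],[0,0,-1.]]))
TIP=27.
E
python3 - <<'E'
from h import *
from cell import robot
s=robot.observe()
plan(s,CW(149.5,0,75),RGRIP(),75,n=9)
E
```

```text
dist 103.8 rotvec [-0.013 -0.014 -1.567]
[75.0, -9.4, 0.0, -6.7, -0.0014, -0.0015, -0.1742]
[75.0, -9.3, -1.6, -6.6, -0.0014, -0.0015, -0.1742]
[75.0, -8.9, -3.2, -6.6, -0.0014, -0.0015, -0.1742]
[75.0, -8.2, -4.7, -6.6, -0.0014, -0.0015, -0.1742]
[75.0, -7.3, -6.0, -6.6, -0.0014, -0.0015, -0.1742]
[75.0, -6.1, -7.2, -6.6, -0.0014, -0.0015, -0.1742]
[75.0, -4.8, -8.1, -6.6, -0.0014, -0.0015, -0.1742]
[75.0, -3.3, -8.8, -6.6, -0.0014, -0.0015, -0.1742]
[75.0, -1.8, -9.3, -6.6, -0.0014, -0.0015, -0.1742]
```

Call:
move_arm:
  increments:
    - [0,0,0,-30,0,0,0]
    - [0,0,0,-30,0,0,0]
    - [75,-9,0,0,0,0,-0.174]
    - [75,-9,-2,0,0,0,-0.174]
    - [75,-9,-3,0,0,0,-0.174]
    - [75,-8,-5,0,0,0,-0.174]
    - [75,-7,-6,0,0,0,-0.174]
    - [75,-6,-7,0,0,0,-0.174]
    - [75,-5,-8,0,0,0,-0.174]
    - [75,-3,-9,0,0,0,-0.174]
    - [75,-2,-9,0,0,0,-0.174]
    - [75,0,0,0,0,0,0]

```text
time: 12.42
tool_pos: [0.4585, 0.0366, 0.1737]
tool_rot: [-2.617, -0.037, -0.273]
contact_force: [-0.4, 0.1, 0.0]
opening: 0.0749
```

```bash
python3 - <<'E'
from h import *
from cell import robot
s=robot.observe(); print(s["time"],inch(s),s["qpos"].round(2),s["opening"])
plan(s,CW(149.5,0,20),RGRIP(),75,n=2)
c=snap(robot,"wrist","w14.png")
for q in [(112,-25,40),(112,25,40),(188,-25,40),(188,25,40),(149.5,0,40)]: print(q,(proj(c,CW(*q))[0]).round())
c2=snap(robot,"scene","s14.png",(200,120,240,160),3.3)
E
```

```text
12.425 (array([145.,   0.,  75.]), [[0.04, -0.999, 0.002], [-0.999, -0.04, -0.02], [0.02, -0.001, -1.0]]) [-0.49  0.24  1.9   0.57  1.16 -0.5 ] 0.07493371562699742
dist 55.2 rotvec [-0.001 -0.02   0.04 ]
[75.0, -0.4, -2.2, 27.5, -0.0007, -0.01, 0.02]
[75.0, -0.2, -2.2, 27.5, -0.0007, -0.01, 0.02]
(112, -25, 40) [343. 253.]
(112, 25, 40) [283. 251.]
(188, -25, 40) [350. 162.]
(188, 25, 40) [284. 160.]
(149.5, 0, 40) [315. 209.]
```

View pics/w14.png

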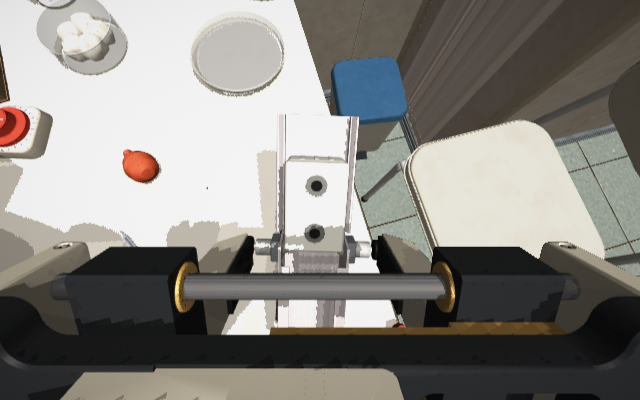

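View pics/s14.png

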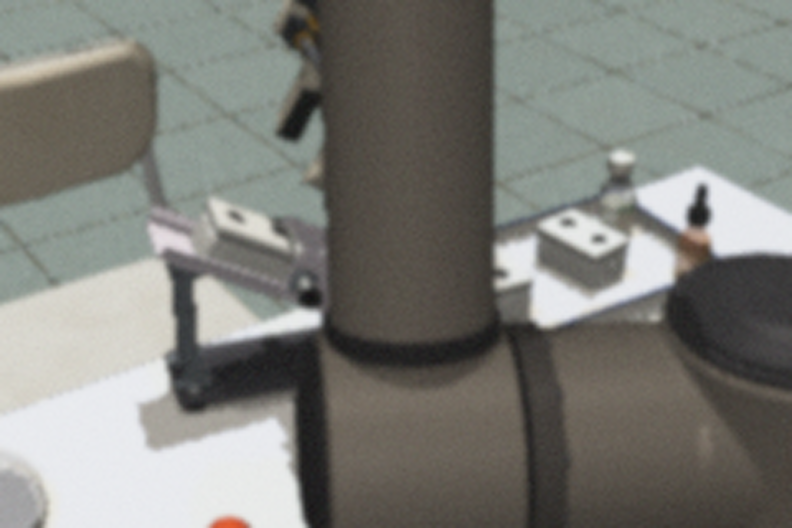

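```bash
python3 - <<'E'
from h import *
from cell import robot
s=robot.observe(); p,r=pose(s)
c=robot.read_camera("scene")
for sx in (-1,1):
  for z in (0,-15,-27,-45): print(sx,z,[((proj(c,p+r.apply([sx*(.0375+t),y,z/1000]))[0]-[200,120])*3.3).round() for t,y in ((0,.0095),(0,-.0095),(.01,-.0095))])
cv2.imwrite("pics/s15.png",cv2.resize(c["img"][110:190,260:320,::-1],None,fx=8,fy=8,interpolation=cv2.INTER_CUBIC)[:600])
E
```

```text
-1 0 [array([306., 216.]), array([285., 209.]), array([288., 215.])]
-1 -15 [array([315., 200.]), array([294., 193.]), array([297., 199.])]
-1 -27 [array([322., 187.]), array([301., 180.]), array([305., 186.])]
-1 -45 [array([334., 168.]), array([312., 160.]), array([316., 166.])]
1 0 [array([281., 171.]), array([261., 163.]), array([258., 157.])]
1 -15 [array([290., 155.]), array([269., 148.]), array([266., 142.])]
1 -27 [array([296., 143.]), array([276., 135.]), array([273., 130.])]
1 -45 [array([307., 124.]), array([287., 116.]), array([283., 111.])]
```

View pics/s15.png

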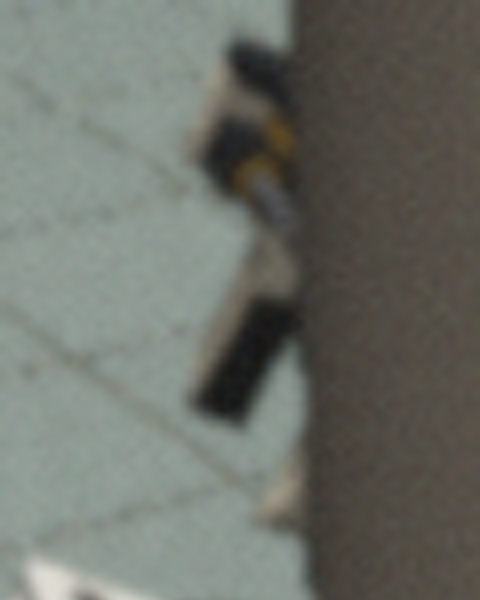

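The scene camera independently confirms it: the finger tip at zoom (297,142) matches reported TCP −27 mm. Next I'll descend over the cartridge.

Call:
move_arm:
  increments:
    - [75,-1,-4,25,-0.001,-0.02,0.04]
    - [75,0,0,20,0,0,0]
    - [75,0,0,0,0,0,0]

```text
time: 12.95
tool_pos: [0.4658, 0.0603, 0.1351]
tool_rot: [-2.618, 0.006, -0.309]
contact_force: [0.0, -0.7, -0.0]
opening: 0.0752
```

```bash
python3 - <<'E'
from h import *
from cell import robot
s=robot.observe(); print(s["time"],inch(s),s["opening"])
plan(s,CW(149.5,0,-10),RGRIP(),75,n=3)
E
```

```text
12.95 (array([1.473e+02, 1.000e-01, 2.920e+01]), [[-0.013, -1.0, -0.0], [-1.0, 0.013, -0.0], [0.0, 0.0, -1.0]]) 0.07519023473363007
dist 39.2 rotvec [ 0.    -0.    -0.013]
[75.0, 0.0, -0.7, 13.1, 0.0, -0.0001, -0.0043]
[75.0, 0.0, -0.7, 13.1, 0.0, -0.0001, -0.0043]
[75.0, 0.0, -0.7, 13.1, 0.0, -0.0001, -0.0043]
```

Call:
move_arm:
  increments:
    - [75,0,-1,14,0,0,-0.012]
    - [75,0,-1,14,0,0,0]
    - [75,0,0,9,0,0,0]
    - [75,0,0,0,0,0,0]

```text
time: 13.45
tool_pos: [0.4727, 0.0799, 0.1027]
tool_rot: [-2.618, -0.001, -0.301]
contact_force: [0.4, -0.3, 0.4]
opening: 0.0753
```

```bash
python3 - <<'E'
from h import *
from cell import robot
s=robot.observe(); print(s["time"],inch(s)[0],s["opening"],s["contact_force"])
c=snap(robot,"wrist","w16.png")
E
```

```text
13.45 [149.   -0.8  -9.3] 0.07525858800208182 [ 0.35051769 -0.31401136  0.367257  ]
```

View pics/w16.png

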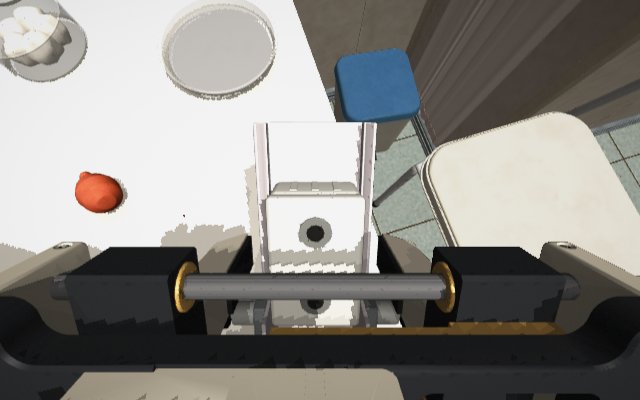

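The fingers straddle the cartridge symmetrically (columns 250–383). Closing.

Call:
move_arm:
  increments:
    - [45,0,0,0,0,0,0]
    - [45,0,0,0,0,0,0]
    - [45,0,0,0,0,0,0]
    - [45,0,0,0,0,0,0]
    - [45,0,0,-4,0,0,0]
    - [45,0,0,-8,0,0,0]
    - [45,0,0,0,0,0,0]
  newtons: 25

```text
time: 14.38
tool_pos: [0.4713, 0.0732, 0.1149]
tool_rot: [-2.618, -0.003, -0.301]
contact_force: [-0.1, 0.5, -0.7]
opening: 0.0501
```

```bash
python3 - <<'E'
from h import *
from cell import robot
s=robot.observe(); print(s["time"],inch(s)[0],s["opening"],s["contact_force"])
c=snap(robot,"wrist","w17.png")
E
```

```text
14.375 [149.2  -1.4   4.7] 0.050141106313060006 [-0.11369578  0.54039506 -0.73146862]
```

View pics/w17.png

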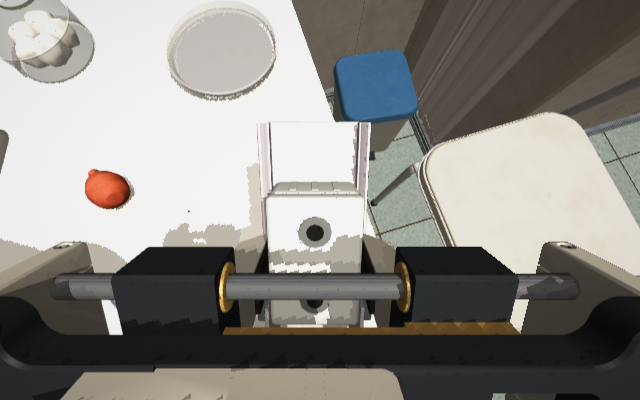

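Gripped at 50.1 mm and lifted. Next I'll measure the dish.

```bash
python3 - <<'E'
from h import *
from cell import robot
import pickle
c=robot.read_camera("wrist"); pickle.dump(c,open("w18.pkl","wb"))
cv2.imwrite("pics/d18.png",cv2.resize(c["img"][0:110,155:290,::-1],None,fx=5,fy=5,interpolation=cv2.INTER_CUBIC))
c=pickle.load(open("w2.pkl","rb"))
cv2.imwrite("pics/d2.png",cv2.resize(c["img"][90:200,80:200,::-1],None,fx=5,fy=5,interpolation=cv2.INTER_CUBIC))
E
```

```text
(no output)
```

View pics/d18.png

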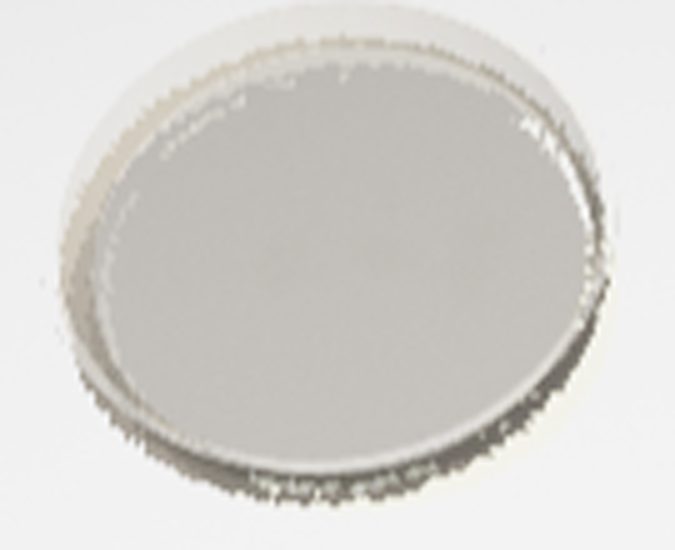

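View pics/d2.png

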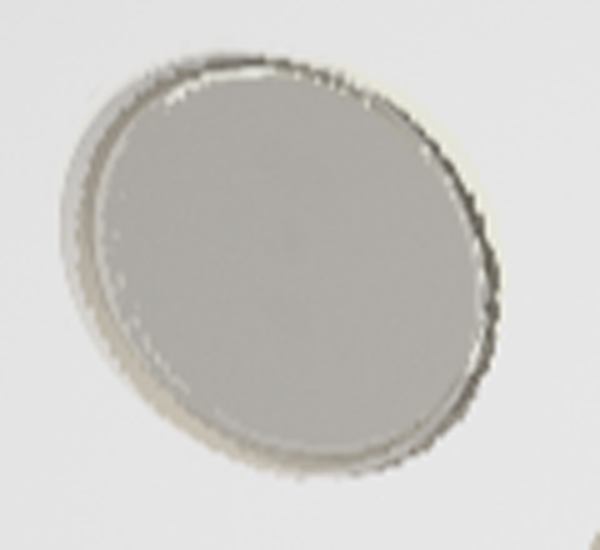

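```bash
python3 - <<'E'
from h import *
import pickle
from scipy.optimize import least_squares
for f,(x,y,w,h_),seed in [("w2.pkl",(80,90,120,110),(138,140)),("w18.pkl",(155,0,135,110),(220,55))]:
    c=pickle.load(open(f,"rb")); g=cv2.cvtColor(c["img"],cv2.COLOR_RGB2GRAY)
    v=int(g[seed[1],seed[0]]); m=((abs(g.astype(int)-v)<14)*255).astype("uint8")
    m=cv2.morphologyEx(m,cv2.MORPH_OPEN,np.ones((5,5)))
    n,l,st,ce=cv2.connectedComponentsWithStats(m); k=l[seed[1],seed[0]]; mm=(l==k).astype("uint8"); print(f,v,st[k])
    cn=max(cv2.findContours(mm,cv2.RETR_EXTERNAL,cv2.CHAIN_APPROX_NONE)[0],key=len)[:,0]
    q=np.array([onz(c,*p,.003)[:2] for p in cn])
    s=least_squares(lambda t:np.hypot(*(q-t[:2]).T)-t[2],[*q.mean(0),.06],loss="soft_l1",f_scale=.002); print(s.x.round(4))
E
```

```text
w2.pkl 170 [ 101  105   74   79 4500]
[0.4318 0.3358 0.0607]
w18.pkl 192 [ 168   13  104   79 6213]
[0.4321 0.3373 0.059 ]
```

```bash
python3 - <<'E'
from h import *
from cell import robot
s=robot.observe()
rt=R.from_euler("xyz",[np.pi,0,-.30])
p,r=pose(s)
# fake mid state
up=CW(149,0,65); print(up)
plan(s,up,r,45)
s2=dict(s); s2["tool_pos"]=up
plan(s2,np.array([.432,.3366,.13]),rt,45)
E
```

```text
[0.46105027 0.04458839 0.1670389 ]
dist 60.8 rotvec [0. 0. 0.]
[45.0, -0.5, 0.1, -30.4, 0.0, 0.0, 0.0]
[45.0, -0.5, 0.1, -30.4, 0.0, 0.0, 0.0]
dist 295.8 rotvec [-0.523 -0.002 -0.   ]
[45.0, -22.9, -43.1, 33.4, -0.1047, -0.0005, -0.0001]
[45.0, -22.9, -46.4, 28.7, -0.1047, -0.0005, -0.0001]
[45.0, -22.8, -49.1, 23.7, -0.1047, -0.0005, -0.0001]
[45.0, -22.8, -51.4, 18.5, -0.1047, -0.0005, -0.0001]
[45.0, -22.8, -53.0, 13.0, -0.1047, -0.0005, -0.0001]
```

Call:
move_arm:
  increments:
    - [45,0,0,-28,0,0,0]
    - [45,0,0,-28,0,0,0]
    - [45,0,0,-28,0,0,0]
    - [45,-20,-43,30,-0.1,0,0]
    - [45,-22,-46,27,-0.1,0,0]
    - [45,-22,-49,23,-0.105,0,0]
    - [45,-22,-51,18,-0.105,0,0]
    - [45,-22,-53,14,-0.105,0,0]
    - [45,0,0,0,0,0,0]

```text
time: 15.6
tool_pos: [0.4418, 0.3171, 0.1553]
tool_rot: [3.14, -0.008, -0.322]
contact_force: [-0.8, -0.8, -3.3]
opening: 0.0496
```

```bash
python3 - <<'E'
from h import *
from cell import robot
s=robot.observe(); print(s["time"],s["tool_pos"],s["opening"],s["contact_force"])
rt=R.from_euler("xyz",[np.pi,0,-.30])
plan(s,np.array([.432,.3366,.05]),rt,45)
c=snap(robot,"wrist","w19.png")
E
```

```text
15.6 [0.44177687 0.31709116 0.15529109] 0.04964326452554047 [-0.8313721  -0.82055633 -3.28397977]
dist 107.5 rotvec [ 0.002 -0.008 -0.022]
[45.0, -8.1, -7.8, 52.6, 0.0009, -0.0039, -0.0108]
[45.0, -7.8, -7.8, 52.6, 0.0009, -0.0039, -0.0108]
```

View pics/w19.png

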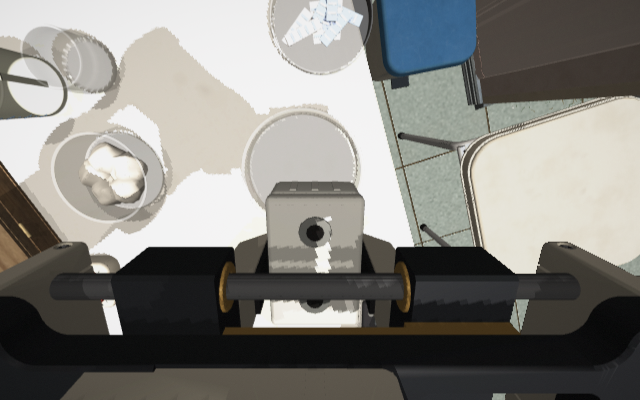

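Call:
move_arm:
  increments:
    - [45,-8,-10,35,0.001,-0.004,-0.011]
    - [45,-7,-10,35,0.001,-0.004,-0.011]
    - [45,0,0,20,0,0,0]
    - [45,0,0,0,0,0,0]
    - [45,0,0,0,0,0,0]

```text
time: 16.27
tool_pos: [0.4377, 0.3312, 0.0654]
tool_rot: [-3.139, -0.001, -0.311]
contact_force: [0.5, -0.4, -1.8]
opening: 0.0499
```

```bash
python3 - <<'E'
from h import *
from cell import robot
s=robot.observe(); print(s["time"],s["tool_pos"],s["opening"],s["contact_force"])
rt=R.from_euler("xyz",[np.pi,0,-.30])
plan(s,np.array([.432,.3366,0.0]),rt,45,n=3)
c=snap(robot,"wrist","w20.png")
E
```

```text
16.275 [0.43765605 0.33118311 0.06542314] 0.04993000336074236 [ 0.52733766 -0.44801995 -1.83360537]
dist 65.9 rotvec [-0.003 -0.001 -0.011]
[45.0, -2.4, -1.1, 21.8, -0.0009, -0.0003, -0.0038]
[45.0, -2.4, -1.1, 21.8, -0.0009, -0.0003, -0.0038]
[45.0, -2.3, -1.1, 21.8, -0.0009, -0.0003, -0.0038]
```

View pics/w20.png

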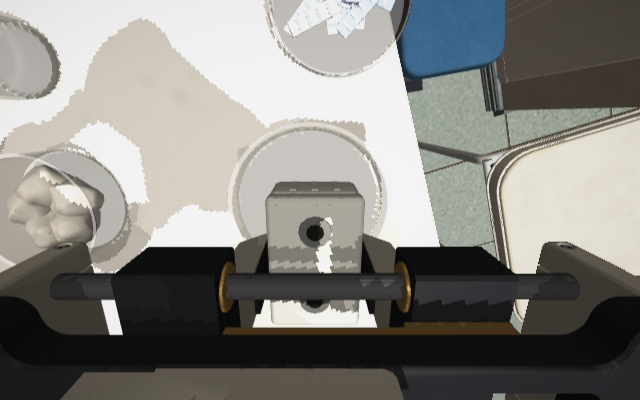

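Call:
move_arm:
  increments:
    - [45,-4,-3,20,-0.003,0,-0.01]
    - [45,-3,-1,20,0,0,0]
    - [45,0,0,14,0,0,0]
    - [45,0,0,0,0,0,0]

```text
time: 16.82
tool_pos: [0.4361, 0.3372, 0.0149]
tool_rot: [-3.135, -0.007, -0.304]
contact_force: [0.8, 0.1, -1.7]
opening: 0.0498
```

```bash
python3 - <<'E'
from h import *
from cell import robot
s=robot.observe(); print(s["time"],s["tool_pos"],s["tool_rot"],s["opening"],s["contact_force"])
rt=R.from_euler("xyz",[np.pi,0,-.30])
plan(s,np.array([.432,.3366,-.0063]),rt,45,n=3)
E
```

```text
16.825 [0.43609273 0.33715959 0.0149091 ] [-3.13512663 -0.00719207 -0.30396195] 0.0497931302425787 [ 0.83035603  0.07945426 -1.68063052]
dist 21.6 rotvec [-0.006 -0.007 -0.004]
[45.0, -1.3, 0.6, 7.1, -0.0022, -0.0024, -0.0013]
[45.0, -1.3, 0.6, 7.1, -0.0022, -0.0024, -0.0013]
[45.0, -1.3, 0.6, 7.1, -0.0022, -0.0024, -0.0013]
```

Call:
move_arm:
  increments:
    - [45,-4,0,7,-0.006,-0.007,-0.004]
    - [45,0,0,6,0,0,0]
    - [45,0,0,2,0,0,0]
    - [45,0,0,0,0,0,0]

```text
time: 17.32
tool_pos: [0.4335, 0.339, 0.0007]
tool_rot: [-3.139, -0.002, -0.3]
contact_force: [-0.2, 0.3, -1.3]
opening: 0.05
```

```bash
python3 - <<'E'
from h import *
from cell import robot
s=robot.observe(); print(s["time"],s["tool_pos"],s["tool_rot"],s["opening"],s["contact_force"])
c=robot.read_camera("scene"); cv2.imwrite("pics/s21.png",cv2.resize(c["img"][200:330,120:280,::-1],None,fx=5,fy=4.6,interpolation=cv2.INTER_CUBIC))
E
```

```text
17.325 [0.43346776 0.33900103 0.00067813] [-3.13915534e+00 -1.87530662e-03 -2.99920919e-01] 0.0500230787059405 [-0.22185808  0.25246767 -1.33956195]
```

View pics/s21.png

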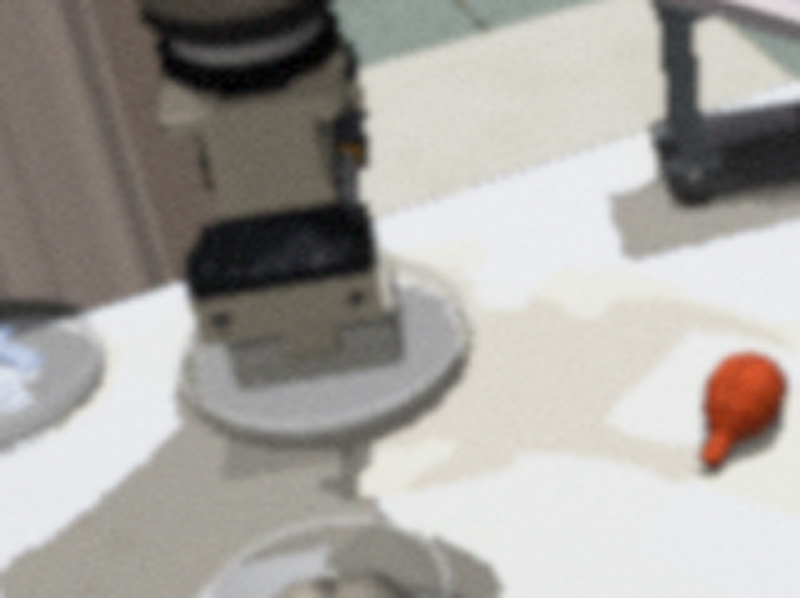

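Call:
move_arm:
  increments:
    - [45,-1,2,2,0,0,0]
    - [45,0,0,2,0,0,0]
    - [45,0,0,1,0,0,0]
    - [45,0,0,0,0,0,0]

```text
time: 17.88
tool_pos: [0.4321, 0.3375, -0.004]
tool_rot: [-3.138, -0.003, -0.3]
contact_force: [-1.0, 0.1, -0.0]
opening: 0.0501
```

Call:
move_arm:
  increments:
    - [45,0,0,1.5,0,0,0]
    - [45,0,0,0,0,0,0]

```text
time: 18.12
tool_pos: [0.4323, 0.3377, -0.0038]
tool_rot: [-3.138, -0.003, -0.3]
contact_force: [0.0, 0.3, -0.9]
opening: 0.0499
```

Call:
move_arm:
  increments:
    - [45,0,0,3,0,0,0]
    - [45,0,0,0,0,0,0]

```text
time: 18.38
tool_pos: [0.4328, 0.3382, -0.0038]
tool_rot: [-3.136, -0.005, -0.3]
contact_force: [0.5, -0.2, -2.3]
opening: 0.0498
```

```bash
python3 - <<'E'
from h import *
from cell import robot
for i in range(3):
    s=robot.observe(); print(s["time"],s["tool_pos"],s["contact_force"],s["qpos"].round(3))
    c=robot.read_camera("scene")
cv2.imwrite("pics/s22.png",cv2.resize(c["img"][240:310,150:220,::-1],None,fx=8,fy=8,interpolation=cv2.INTER_CUBIC))
E
```

```text
18.375 [ 0.43280972  0.3381578  -0.00376907] [ 0.5022509  -0.20766249 -2.29348894] [5.230e-01 6.240e-01 1.698e+00 1.000e-03 8.120e-01 8.230e-01]
18.425 [ 0.43290457  0.33818215 -0.0038756 ] [-0.65916075 -0.29123346 -1.41994041] [5.230e-01 6.240e-01 1.698e+00 1.000e-03 8.120e-01 8.230e-01]
18.475 [ 0.43280514  0.33812995 -0.00429551] [0.91133331 1.87869149 3.47497286] [0.523 0.625 1.698 0.    0.812 0.823]
```

View pics/s22.png

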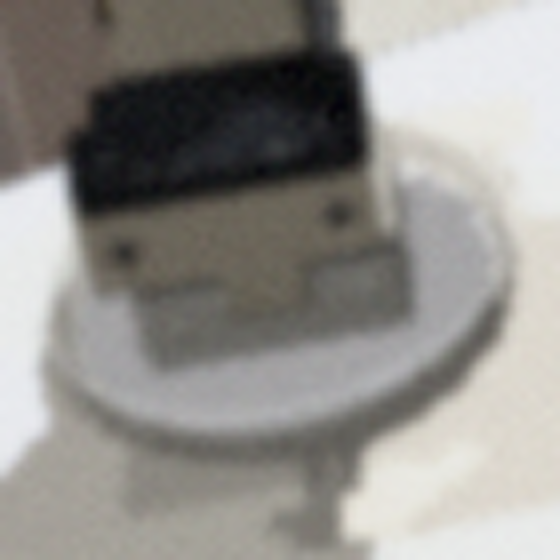

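Contact is felt (+3.5 N at z≈−0.004, where −0.006 was predicted), and the picture shows the cartridge flat in the dish. Releasing.

Call:
move_arm:
  increments:
    - [62,0,0,0,0,0,0]
    - [62,0,0,0,0,0,0]
    - [62,0,0,-10,0,0,0]
    - [62,0,0,-30,0,0,0]
    - [62,0,0,-40,0,0,0]
    - [62,0,15,-50,0,0,0]
    - [62,0,30,-30,0,0,0]

```text
time: 19.4
tool_pos: [0.4177, 0.2941, 0.159]
tool_rot: [-3.14, -0.001, -0.298]
contact_force: [0.2, 0.5, 0.1]
opening: 0.0619
```

```bash
python3 - <<'E'
from h import *
from cell import robot
s=robot.observe(); print(s["time"],s["tool_pos"],s["tool_rot"],s["contact_force"],s["qpos"].round(2))
c=snap(robot,"wrist","w23.png")
print([(d["rect"],round(d["conf"],2)) for d in robot.look_for("stuck_cartridge_mid","wrist")])
print(proj(c,[.432,.3366,.003]))
plan(s,np.array([.40,-.08,.22]),R.from_euler("xyz",[np.pi,0,-np.pi/2]),75)
E
```

```text
19.4 [0.41771266 0.29407391 0.15896378] [-3.13994332e+00 -1.20139705e-03 -2.98086377e-01] [0.18299731 0.53458649 0.07637386] [0.46 0.35 1.63 0.   1.16 0.76]
[([289.7, 110.1, 52.9, 71.8], 0.67)]
[[316.0978011  143.71645764]]
dist 379.4 rotvec [-0.002  0.     1.273]
[75.0, 11.6, 45.3, -7.7, -0.0003, 0.0, 0.1591]
[75.0, 18.7, 42.9, -7.7, -0.0003, 0.0, 0.1591]
[75.0, 25.2, 39.4, -7.7, -0.0003, 0.0, 0.1591]
[75.0, 31.2, 34.9, -7.7, -0.0003, 0.0, 0.1591]
[75.0, 36.3, 29.6, -7.6, -0.0003, 0.0, 0.1591]
[75.0, 40.5, 23.4, -7.6, -0.0003, 0.0, 0.1591]
[75.0, 43.7, 16.7, -7.6, -0.0003, 0.0, 0.1591]
[75.0, 45.8, 9.6, -7.6, -0.0003, 0.0, 0.1591]
```

View pics/w23.png

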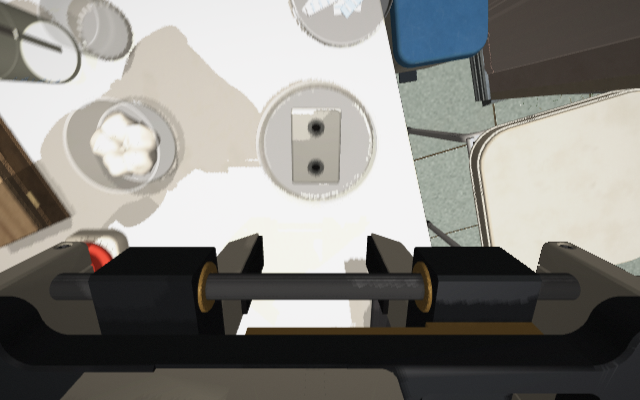

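The cartridge lies flat and centred in the dish (pixel centre (317,147), floor centre predicted at (316,144)). On to the tray.

```bash
python3 - <<'E'
from h import *
from cell import robot
s=robot.observe(); plan(s,np.array([.38,-.22,.23]),R.from_euler("xyz",[np.pi,0,-np.pi/2]),75,n=10)
E
```

```text
dist 519.0 rotvec [-5.000e-03 -1.000e-03  1.271e+00]
[75.0, 11.6, 50.1, -7.1, -0.0005, -0.0001, 0.1271]
[75.0, 17.8, 48.2, -7.1, -0.0005, -0.0001, 0.1271]
[75.0, 23.8, 45.6, -7.1, -0.0005, -0.0001, 0.1271]
[75.0, 29.4, 42.2, -7.0, -0.0005, -0.0001, 0.1271]
[75.0, 34.5, 38.2, -7.0, -0.0005, -0.0001, 0.1271]
[75.0, 39.0, 33.5, -7.0, -0.0005, -0.0001, 0.1271]
[75.0, 43.0, 28.3, -7.0, -0.0005, -0.0001, 0.1271]
[75.0, 46.2, 22.6, -7.0, -0.0005, -0.0001, 0.1271]
[75.0, 48.7, 16.6, -7.0, -0.0005, -0.0001, 0.1271]
[75.0, 50.4, 10.3, -7.0, -0.0005, -0.0001, 0.1271]
```

Call:
move_arm:
  increments:
    - [75,12,50,-20,0,0,0.127]
    - [75,18,48,-20,0,0,0.127]
    - [75,24,46,-15,0,0,0.127]
    - [75,30,42,-5,0,0,0.127]
    - [75,35,38,-5,0,0,0.127]
    - [75,39,34,0,0,0,0.127]
    - [75,43,28,0,0,0,0.127]
    - [75,46,23,0,0,0,0.127]
    - [75,49,17,0,0,0,0.127]
    - [75,50,10,0,0,0,0.127]
    - [75,0,0,0,0,0,0]

```text
time: 20.88
tool_pos: [0.3725, -0.2337, 0.2218]
tool_rot: [-3.138, 0.004, -1.612]
contact_force: [-0.3, 0.8, 0.2]
opening: 0.075
```

```bash
python3 - <<'E'
from h import *
from cell import robot
import pickle
s=robot.observe(); print(s["time"],s["tool_pos"],s["tool_rot"],s["contact_force"],s["qpos"].round(2))
c=snap(robot,"wrist","w24.png"); pickle.dump(c,open("w24.pkl","wb"))
E
```

```text
20.875 [ 0.37252922 -0.23370542  0.22181562] [-3.13757176  0.00429641 -1.61151029] [-0.29803281  0.84546886  0.16898335] [-0.74  0.17  1.7   0.01  1.27  0.87]
```

View pics/w24.png

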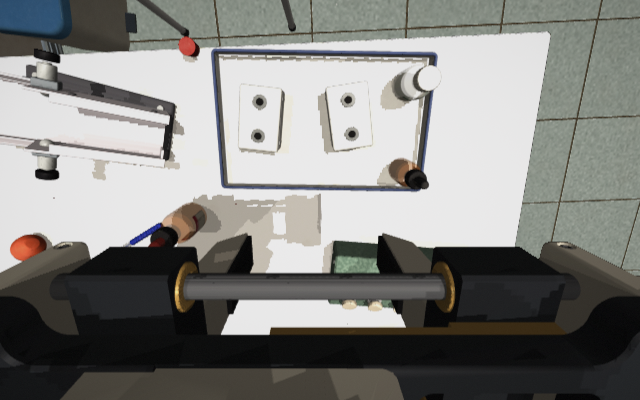

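```bash
python3 - <<'E'
from h import *
import pickle
c=pickle.load(open("w24.pkl","rb")); im=c["img"][:,:,::-1]
x,y,w,h_=205,40,240,155;k=3.3
cv2.imwrite("pics/w24z.png",cv2.resize(im[y:y+h_,x:x+w],None,fx=k,fy=k,interpolation=cv2.INTER_CUBIC))
E
```

```text
(no output)
```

View pics/w24z.png

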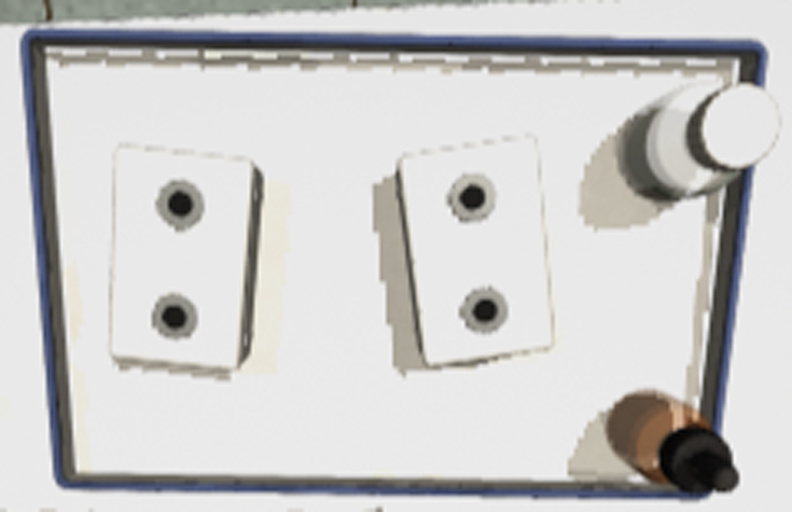

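```bash
python3 - <<'E'
from h import *
import pickle
c=pickle.load(open("w24.pkl","rb"))
Z=lambda X,Y:((X+.5)/3.3-.5+205,(Y+.5)/3.3-.5+40)
def cart(p1,p2,cor):
    a,b=onz(c,*Z(*p1),.042),onz(c,*Z(*p2),.042); d=(a-b)[:2]
    q=np.array([onz(c,*Z(*t),.042)[:2] for t in cor])
    print("mid ports",((a+b)/2).round(4),"spacing",np.hypot(*d).round(4),"yaw own x",np.arctan2(d[1],d[0]).round(3),"corner mid",q.mean(0).round(4),"sides",[np.hypot(*(q[i]-q[i-1])).round(4) for i in range(4)])
cart((180,204),(174,317),[(118,146),(255,160),(240,368),(110,355)])
cart((472,198),(485,310),[(402,155),(535,136),(553,348),(427,364)])
print("small cap",onz(c,*Z(740,125),.082).round(3)," base",onz(c,*Z(650,155),.004).round(3))
print("drop cap",onz(c,*Z(722,475),.102).round(3)," base left-ish",onz(c,*Z(645,425),.005).round(3))
print("tray corners",[onz(c,*Z(*t),.022).round(3)[:2] for t in [(28,35),(765,45),(712,495),(60,488)]])
E
```

```text
mid ports [ 0.4472 -0.1681  0.042 ] spacing 0.04 yaw own x -0.152 corner mid [ 0.4475 -0.1695] sides [np.float64(0.0737), np.float64(0.0487), np.float64(0.0739), np.float64(0.049)]
mid ports [ 0.4449 -0.2785  0.042 ] spacing 0.0397 yaw own x 0.113 corner mid [ 0.4453 -0.2787] sides [np.float64(0.0743), np.float64(0.0473), np.float64(0.0746), np.float64(0.0475)]
small cap [ 0.481 -0.356  0.082]  base [ 0.479 -0.35   0.004]
drop cap [ 0.374 -0.35   0.102]  base left-ish [ 0.373 -0.352  0.005]
tray corners [array([ 0.528, -0.118]), array([ 0.514, -0.385]), array([ 0.345, -0.376]), array([ 0.359, -0.107])]
```

```bash
python3 - <<'E'
from h import *
from cell import robot
s=robot.observe(); plan(s,np.array([.447,-.1688,.07]),R.from_euler("xyz",[np.pi,0,-1.72]),70,n=4)
E
```

```text
dist 180.4 rotvec [-0.003  0.006  0.111]
[70.0, -16.3, -17.9, 38.1, -0.0008, 0.0014, 0.0278]
[70.0, -16.8, -17.4, 38.1, -0.0008, 0.0014, 0.0278]
[70.0, -17.4, -17.0, 38.0, -0.0008, 0.0014, 0.0278]
[70.0, -17.9, -16.5, 38.0, -0.0008, 0.0014, 0.0278]
```

Call:
move_arm:
  increments:
    - [70,-16,-18,36,0,0.002,0.028]
    - [70,-17,-17,36,0,0.002,0.028]
    - [70,-17,-17,36,0,0.002,0.028]
    - [70,-18,-16,25,0,0,0.028]
    - [70,0,0,0,0,0,0]

```text
time: 21.55
tool_pos: [0.4491, -0.1603, 0.0853]
tool_rot: [-3.138, 0.001, -1.713]
contact_force: [0.4, 0.3, 0.3]
opening: 0.0701
```

```bash
python3 - <<'E'
from h import *
from cell import robot
s=robot.observe(); print(s["time"],s["tool_pos"],s["tool_rot"])
plan(s,np.array([.447,-.1688,.03]),R.from_euler("xyz",[np.pi,0,-1.72]),70,n=3)
c=snap(robot,"wrist","w25.png")
E
```

```text
21.55 [ 0.4491477  -0.16025469  0.08529377] [-3.13846984e+00  1.05528907e-03 -1.71329026e+00]
dist 56.0 rotvec [-0.003  0.001  0.007]
[70.0, 2.9, 0.4, 18.4, -0.001, 0.0004, 0.0022]
[70.0, 2.9, 0.3, 18.4, -0.001, 0.0004, 0.0022]
[70.0, 2.9, 0.3, 18.4, -0.001, 0.0004, 0.0022]
```

View pics/w25.png

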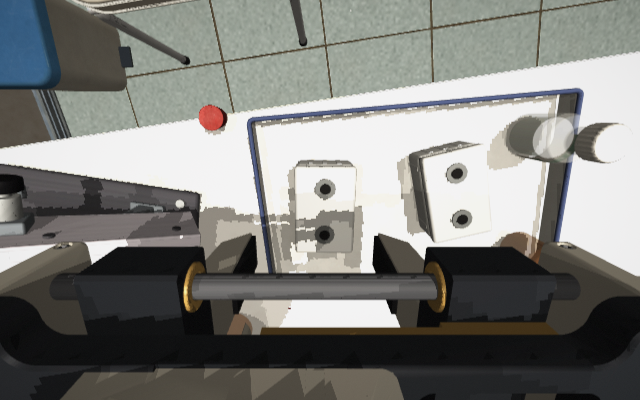

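Call:
move_arm:
  increments:
    - [70,8,1,15,-0.003,0.001,0.007]
    - [70,0,0,20,0,0,0]
    - [70,0,0,15,0,0,0]
    - [70,0,0,0,0,0,0]

```text
time: 22.1
tool_pos: [0.447, -0.172, 0.0367]
tool_rot: [-3.135, -0.003, -1.721]
contact_force: [-0.0, -0.3, -0.5]
opening: 0.0701
```

```bash
python3 - <<'E'
from h import *
from cell import robot
s=robot.observe(); print(s["time"],s["tool_pos"],s["tool_rot"],s["contact_force"])
plan(s,np.array([.447,-.1688,-.006]),R.from_euler("xyz",[np.pi,0,-1.72]),70,n=3)
c=snap(robot,"wrist","w26.png")
E
```

```text
22.1 [ 0.44702403 -0.17200417  0.03673895] [-3.1353498  -0.00343581 -1.7206007 ] [-0.04333611 -0.28086563 -0.51025042]
dist 42.9 rotvec [-0.006 -0.003 -0.001]
[70.0, -1.1, 0.3, 14.2, -0.0021, -0.0011, -0.0002]
[70.0, -1.1, 0.2, 14.2, -0.0021, -0.0011, -0.0002]
[70.0, -1.1, 0.2, 14.2, -0.0021, -0.0011, -0.0002]
```

View pics/w26.png

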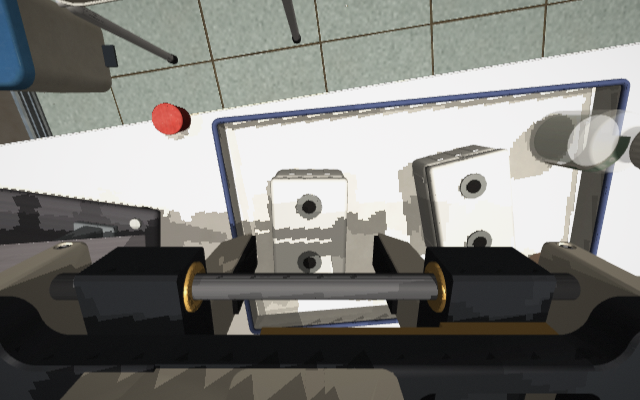

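Call:
move_arm:
  increments:
    - [70,-3,0,15,-0.006,-0.003,0]
    - [70,0,0,15,0,0,0]
    - [70,0,0,10,0,0,0]
    - [70,0,0,0,0,0,0]

```text
time: 22.65
tool_pos: [0.4489, -0.1703, -0.0036]
tool_rot: [-3.138, -0.002, -1.721]
contact_force: [0.0, -0.7, 0.6]
opening: 0.0701
```

```bash
python3 - <<'E'
from h import *
from cell import robot
s=robot.observe(); print(s["time"],s["tool_pos"],s["tool_rot"],s["contact_force"])
c=snap(robot,"wrist","w27.png")
E
```

```text
22.65 [ 0.44892138 -0.1703412  -0.00355632] [-3.13761214e+00 -1.88237059e-03 -1.72141854e+00] [ 0.01939754 -0.65692394  0.57923213]
```

View pics/w27.png

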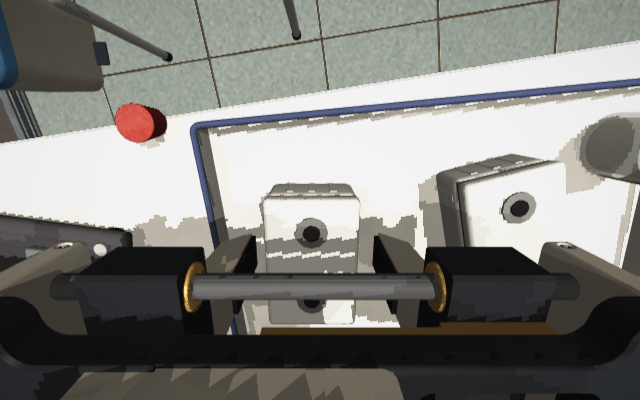

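Call:
move_arm:
  increments:
    - [45,0,0,0,0,0,0]
    - [45,0,0,0,0,0,0]
    - [45,0,0,0,0,0,0]
    - [45,0,0,-8,0,0,0]
    - [45,0,0,-20,0,0,0]
    - [45,0,0,0,0,0,0]
    - [45,0,0,0,0,0,0]
    - [45,0,0,0,0,0,0]
  newtons: 25

```text
time: 23.7
tool_pos: [0.4487, -0.1702, 0.0261]
tool_rot: [-3.137, -0.002, -1.721]
contact_force: [-0.2, 0.1, -2.8]
opening: 0.0501
```

```bash
python3 - <<'E'
from h import *
from cell import robot
F=[]
for i in range(12):
    s=robot.observe(); F.append(s["contact_force"]); c=robot.read_camera("wrist")
F=np.array(F); print(s["time"],s["tool_pos"],s["tool_rot"],s["opening"],F.mean(0).round(2),F.std(0).round(2),s["joint_efforts"].round(2))
cv2.imwrite("pics/w28.png",c["img"][:,:,::-1])
E
```

```text
24.25 [ 0.44894336 -0.170301    0.02647364] [-3.13662734e+00 -2.35591588e-03 -1.72114300e+00] 0.049857760545038 [-0.12  0.05 -2.38] [0.51 0.51 0.41] [-0.000e+00 -4.375e+01 -1.730e+01  4.000e-02 -9.000e-02  0.000e+00]
```

View pics/w28.png

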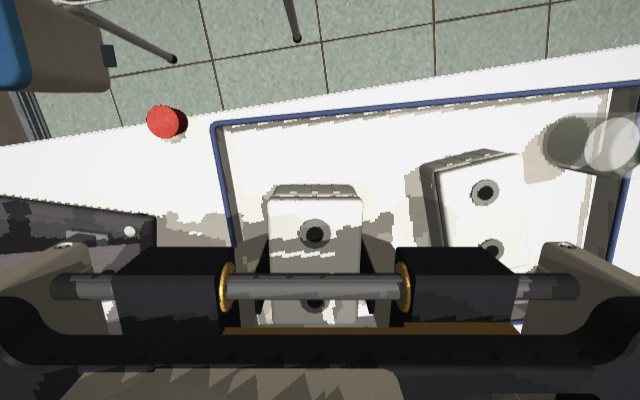

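Cartridge 1 weighs 2.4 N (about 0.24 kg), so it reads as the full one. The task asks for both to be lifted, so I'll set it back down and weigh the other as a check.

Call:
move_arm:
  increments:
    - [45,0,0,18,0,0,0]
    - [45,0,0,8,0,0,0]
    - [45,0,0,2,0,0,0]
    - [45,0,0,1.5,0,0,0]
    - [45,0,0,0,0,0,0]

```text
time: 24.92
tool_pos: [0.4501, -0.1709, -0.0019]
tool_rot: [-3.134, -0.003, -1.721]
contact_force: [0.3, -0.0, -2.6]
opening: 0.0495
```

Call:
move_arm:
  increments:
    - [45,0,0,2,-0.005,0,0]
    - [45,0,0,2,0,0,0]
    - [45,0,0,0,0,0,0]

```text
time: 25.3
tool_pos: [0.4505, -0.1711, -0.0017]
tool_rot: [-3.137, -0.005, -1.721]
contact_force: [-0.8, 0.2, -3.2]
opening: 0.0497
```

```bash
python3 - <<'E'
from h import *
from cell import robot
F=[]
for i in range(6):
    s=robot.observe(); F.append(np.r_[s["contact_force"],s["tool_pos"][2]*1000]); c=robot.read_camera("scene")
print(np.array(F).round(2))
cv2.imwrite("pics/s29.png",cv2.resize(c["img"][150:230,350:430,::-1],None,fx=7,fy=7,interpolation=cv2.INTER_CUBIC))
E
```

```text
[[-0.83  0.18 -3.23 -1.72]
 [-0.15 -0.46 -2.07 -1.83]
 [ 0.81  0.36 -2.3  -2.18]
 [-0.04 -0.66  4.16 -2.4 ]
 [-0.78  0.16  0.86 -2.42]
 [-0.89  0.15  2.69 -2.4 ]]
```

View pics/s29.png

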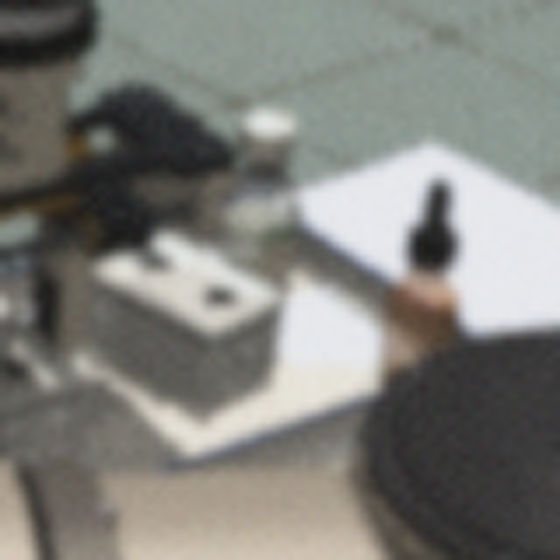

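It has settled (+3 N upward reaction). Releasing and moving to cartridge 2.

Call:
move_arm:
  increments:
    - [70,0,0,0,0,0,0]
    - [70,0,0,0,0,0,0]
    - [70,0,0,-25,0,0,0]
    - [70,0,0,-35,0,0,0]

```text
time: 26.1
tool_pos: [0.4486, -0.17, 0.0563]
tool_rot: [3.139, -0.002, -1.721]
contact_force: [0.9, -0.5, -0.0]
opening: 0.0698
```

```bash
python3 - <<'E'
from h import *
from cell import robot
s=robot.observe(); print(s["time"],s["tool_pos"],s["tool_rot"],s["opening"])
plan(s,np.array([.436,-.2795,.05]),R.from_euler("xyz",[np.pi,0,-1.458]),70,n=3)
E
```

```text
26.1 [ 0.44863289 -0.16999368  0.05627725] [ 3.13917402e+00 -1.88374448e-03 -1.72086822e+00] 0.06975311669766784
dist 110.4 rotvec [ 0.003 -0.002 -0.263]
[70.0, 36.7, -1.3, 2.2, 0.0009, -0.0005, -0.0876]
[70.0, 36.7, 1.9, 2.1, 0.0009, -0.0005, -0.0876]
[70.0, 36.4, 5.1, 2.1, 0.0009, -0.0005, -0.0876]
```

Call:
move_arm:
  increments:
    - [70,37,-1,0,0,0,-0.088]
    - [70,37,2,0,0,0,-0.088]
    - [70,36,5,0,0,0,-0.088]
    - [70,0,0,0,0,0,0]

```text
time: 26.6
tool_pos: [0.4379, -0.2835, 0.0595]
tool_rot: [-3.139, -0.006, -1.447]
contact_force: [-0.6, 0.2, -0.0]
opening: 0.07
```

```bash
python3 - <<'E'
from h import *
from cell import robot
s=robot.observe(); print(s["time"],s["tool_pos"],s["tool_rot"],s["opening"])
plan(s,np.array([.436,-.2795,-.003]),R.from_euler("xyz",[np.pi,0,-1.458]),70,n=4)
c=snap(robot,"wrist","w30.png")
E
```

```text
26.6 [ 0.43786267 -0.28352668  0.05952057] [-3.13931108 -0.00568534 -1.44663645] 0.06995907144577465
dist 62.7 rotvec [-0.002 -0.006  0.011]
[70.0, -1.1, 0.4, 15.6, -0.0006, -0.0014, 0.0028]
[70.0, -1.1, 0.4, 15.6, -0.0006, -0.0014, 0.0028]
[70.0, -1.1, 0.4, 15.6, -0.0006, -0.0014, 0.0028]
[70.0, -1.1, 0.4, 15.6, -0.0006, -0.0014, 0.0028]
```

View pics/w30.png

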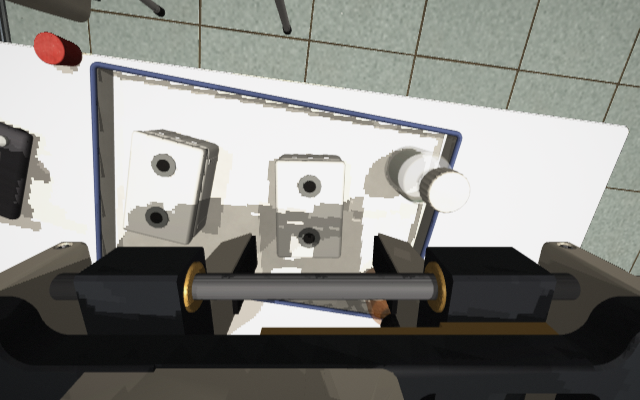

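Call:
move_arm:
  increments:
    - [70,-4,1,15,-0.002,-0.006,0.011]
    - [70,0,0,20,0,0,0]
    - [70,0,0,16,0,0,0]
    - [70,0,0,8,0,0,0]
    - [70,0,0,0,0,0,0]

```text
time: 27.28
tool_pos: [0.4349, -0.2712, -0.0048]
tool_rot: [3.137, 0.007, -1.458]
contact_force: [0.1, 0.1, 0.3]
opening: 0.07
```

```bash
python3 - <<'E'
from h import *
from cell import robot
s=robot.observe(); print(s["time"],s["tool_pos"],s["tool_rot"],s["contact_force"])
c=snap(robot,"wrist","w31.png")
E
```

```text
27.275 [ 0.4348855  -0.27116194 -0.00480236] [ 3.13729422  0.00746282 -1.45780785] [0.05411772 0.11304058 0.28855644]
```

View pics/w31.png

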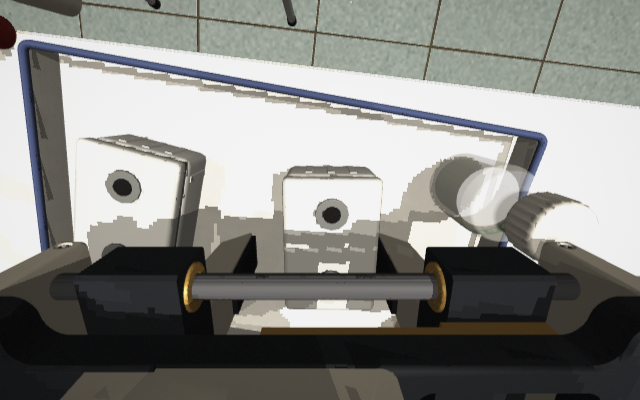

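Call:
move_arm:
  increments:
    - [70,8,0,1,0.005,0.008,0]
    - [70,0,0,0,0,0,0]
    - [45,0,0,0,0,0,0]
    - [45,0,0,0,0,0,0]
    - [45,0,0,0,0,0,0]
    - [45,0,0,-8,0,0,0]
    - [45,0,0,-15,0,0,0]
    - [45,0,0,0,0,0,0]
    - [45,0,0,0,0,0,0]
  newtons: 25

```text
time: 28.45
tool_pos: [0.437, -0.2806, 0.0211]
tool_rot: [-3.137, -0.005, -1.458]
contact_force: [0.1, 0.1, -1.4]
opening: 0.0498
```

```bash
python3 - <<'E'
from h import *
from cell import robot
F=[]
for i in range(10):
    s=robot.observe(); F.append(s["contact_force"]); c=robot.read_camera("wrist")
F=np.array(F); print(s["time"],s["tool_pos"],s["tool_rot"],s["opening"],F.mean(0).round(2),F.std(0).round(2))
cv2.imwrite("pics/w32.png",c["img"][:,:,::-1])
E
```

```text
28.9 [ 0.43686099 -0.28054288  0.02071407] [-3.13787178 -0.00398284 -1.4582112 ] 0.04965689285313143 [ 0.18  0.06 -0.69] [0.43 0.61 0.39]
```

View pics/w32.png

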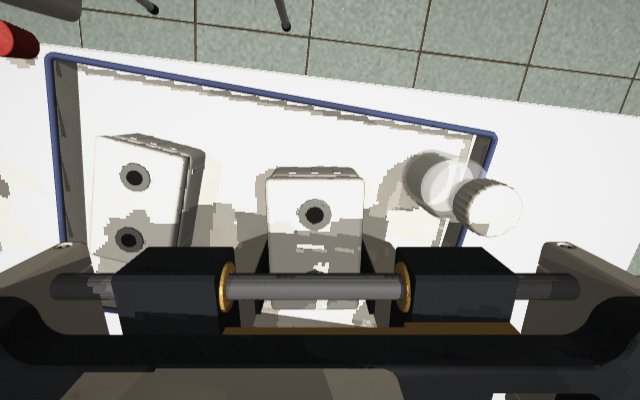

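Cartridge 2 weighs 0.7 N, so it is the empty one and cartridge 1 is the full one. Setting the empty one back.

Call:
move_arm:
  increments:
    - [45,0,0,15,-0.003,0,0]
    - [45,0,0,6,0,0,0]
    - [45,0,0,3,0,0,0]
    - [45,0,0,2.5,0,0,0]
    - [45,0,0,2,0,0,0]
    - [45,0,0,0,0,0,0]

```text
time: 29.7
tool_pos: [0.4371, -0.2807, -0.0037]
tool_rot: [-3.14, -0.005, -1.458]
contact_force: [-0.5, -0.6, -1.2]
opening: 0.0502
```

```bash
python3 - <<'E'
from h import *
from cell import robot
for i in range(5):
    s=robot.observe(); print(s["time"],s["contact_force"].round(2),s["tool_pos"].round(4),s["tool_rot"].round(3)); c=robot.read_camera("wrist")
E
```

```text
29.7 [-0.52 -0.56 -1.18] [ 0.4371 -0.2807 -0.0037] [-3.14  -0.005 -1.458]
29.75 [ 0.93 -0.06 -0.08] [ 0.4371 -0.2808 -0.0039] [-3.14  -0.005 -1.458]
29.8 [-0.68 -0.48  5.63] [ 0.437  -0.2808 -0.0042] [-3.14  -0.005 -1.458]
29.85 [-0.32  0.18  3.59] [ 0.4371 -0.2808 -0.0042] [-3.14  -0.005 -1.458]
29.9 [-1.14  1.16  4.62] [ 0.4371 -0.2808 -0.0042] [-3.14  -0.005 -1.458]
```

Call:
move_arm:
  increments:
    - [70,0,0,0,0,0,0]
    - [70,0,0,0,0,0,0]
    - [70,0,0,-25,0,0,0]
    - [70,0,0,-35,0,0,0]
    - [70,-36,-5,0,0,0,0.088]
    - [70,-37,-2,0,0,0,0.088]
    - [70,-37,1,0,0,0,0.088]
    - [70,0,0,0,0,0,0]

```text
time: 30.95
tool_pos: [0.4402, -0.1674, 0.0551]
tool_rot: [-3.141, -0.003, -1.732]
contact_force: [1.1, 0.0, -0.0]
opening: 0.0701
```

```bash
python3 - <<'E'
from h import *
from cell import robot
s=robot.observe(); print(s["time"],s["tool_pos"],s["tool_rot"],s["opening"])
plan(s,np.array([.450,-.171,-.005]),R.from_euler("xyz",[np.pi,0,-1.721]),70,n=4)
c=snap(robot,"wrist","w33.png")
E
```

```text
30.95 [ 0.44018873 -0.16743066  0.05512986] [-3.14102192e+00 -2.95197515e-03 -1.73182081e+00] 0.07008479162491613
dist 61.0 rotvec [-0.001 -0.003 -0.011]
[70.0, 0.4, -2.6, 15.0, -0.0001, -0.0007, -0.0027]
[70.0, 0.5, -2.6, 15.0, -0.0001, -0.0007, -0.0027]
[70.0, 0.5, -2.6, 15.0, -0.0001, -0.0007, -0.0027]
[70.0, 0.5, -2.6, 15.0, -0.0001, -0.0007, -0.0027]
```

View pics/w33.png

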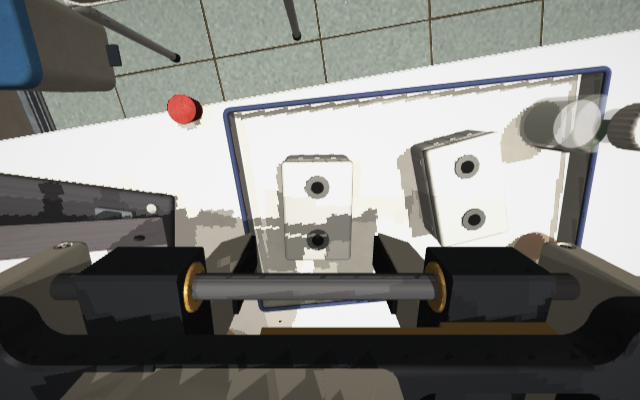

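Call:
move_arm:
  increments:
    - [70,2,-8,15,0,-0.003,-0.011]
    - [70,0,0,18,0,0,0]
    - [70,0,0,13,0,0,0]
    - [70,0,0,6,0,0,0]
    - [70,0,0,0,0,0,0]

```text
time: 31.62
tool_pos: [0.4499, -0.1766, -0.0013]
tool_rot: [-3.139, -0.001, -1.721]
contact_force: [-0.5, 0.2, -0.5]
opening: 0.0699
```

```bash
python3 - <<'E'
from h import *
from cell import robot
s=robot.observe(); print(s["time"],s["tool_pos"],s["tool_rot"],s["contact_force"])
c=snap(robot,"wrist","w34.png",(140,120,360,220),2.2)
E
```

```text
31.625 [ 0.44993734 -0.17661532 -0.00126011] [-3.13942023e+00 -9.98577042e-04 -1.72078577e+00] [-0.48119909  0.23353832 -0.52833088]
```

View pics/w34.png

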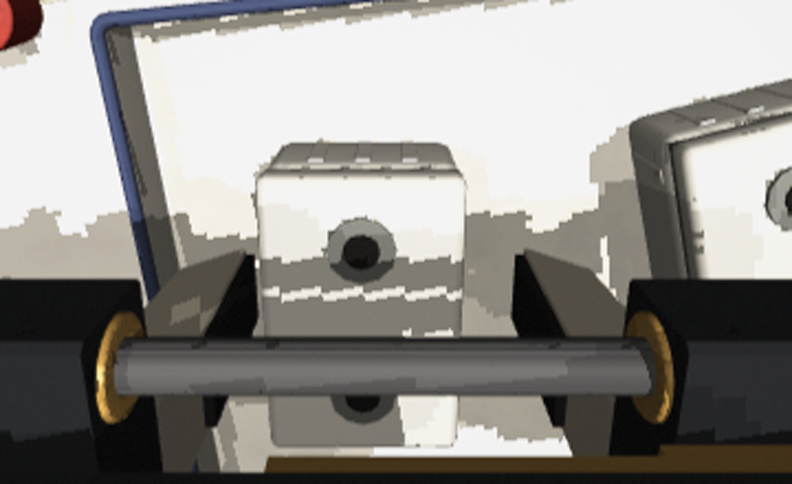

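Call:
move_arm:
  increments:
    - [70,-5.5,0,2,0,0,0]
    - [70,0,0,0,0,0,0]
    - [45,0,0,0,0,0,0]
    - [45,0,0,0,0,0,0]
    - [45,0,0,0,0,0,0]
  newtons: 30

```text
time: 32.3
tool_pos: [0.452, -0.1712, -0.0017]
tool_rot: [-3.136, -0.002, -1.72]
contact_force: [-0.1, -0.6, -1.7]
opening: 0.0496
```

```bash
python3 - <<'E'
from h import *
from cell import robot
s=robot.observe(); print(s["time"],s["tool_pos"],s["tool_rot"],s["opening"],s["contact_force"])
p,r=pose(s); s2=dict(s); s2["tool_pos"]=p+[0,0,.2]
plan(s2,CW(152,0,70),RGRIP(),45,n=9); print(CW(152,0,70))
E
```

```text
32.3 [ 0.45200563 -0.17116502 -0.00166401] [-3.13596344e+00 -2.36229403e-03 -1.72004207e+00] 0.049615970347746924 [-0.06419457 -0.5516307  -1.71477352]
dist 217.5 rotvec [ 0.429 -0.377 -1.385]
[45.0, -23.9, 2.6, 2.8, 0.0476, -0.0419, -0.1539]
[45.0, -23.9, -0.9, 3.7, 0.0476, -0.0419, -0.1539]
[45.0, -23.3, -4.4, 4.8, 0.0476, -0.0419, -0.1539]
[45.0, -22.1, -7.6, 6.1, 0.0476, -0.0419, -0.1539]
[45.0, -20.4, -10.6, 7.4, 0.0476, -0.0419, -0.1539]
[45.0, -18.3, -13.2, 8.8, 0.0476, -0.0419, -0.1539]
[45.0, -15.7, -15.3, 10.2, 0.0476, -0.0419, -0.1539]
[45.0, -12.7, -17.0, 11.6, 0.0476, -0.0419, -0.1539]
[45.0, -9.5, -18.1, 12.9, 0.0476, -0.0419, -0.1539]
[0.46107905 0.04468215 0.17286903]
```

Call:
move_arm:
  increments:
    - [45,0,0,-12,0,0,0]
    - [45,0,0,-40,0,0,0]
    - [45,0,0,-50,0,0,0]
    - [45,0,0,-50,0,0,0]
    - [45,0,0,-45,0,0,0]
    - [45,0,0,0,0,0,0]

```text
time: 33.05
tool_pos: [0.4494, -0.1699, 0.2036]
tool_rot: [-3.138, -0.001, -1.72]
contact_force: [1.0, -0.2, -3.7]
opening: 0.0498
```

```bash
python3 - <<'E'
from h import *
from cell import robot
s=robot.observe(); print(s["time"],s["tool_pos"],s["tool_rot"],s["opening"],s["contact_force"],s["qpos"].round(2))
plan(s,CW(154,0,75),RGRIP(),45,n=10)
c=snap(robot,"wrist","w35.png",(140,120,360,220),2.2)
E
```

```text
33.05 [ 0.44944598 -0.16988234  0.20358773] [-3.13837357e+00 -1.37362851e-03 -1.72047299e+00] 0.04981371131376762 [ 0.9643174  -0.1520588  -3.72334263] [-0.52  0.26  1.64 -0.    1.24  1.2 ]
dist 215.6 rotvec [ 0.43  -0.375 -1.387]
[45.0, -21.3, 2.1, 2.5, 0.043, -0.0375, -0.1387]
[45.0, -21.3, -0.8, 3.3, 0.043, -0.0375, -0.1387]
[45.0, -20.9, -3.5, 4.2, 0.043, -0.0375, -0.1387]
[45.0, -20.0, -6.2, 5.1, 0.043, -0.0375, -0.1387]
[45.0, -18.8, -8.6, 6.2, 0.043, -0.0375, -0.1387]
[45.0, -17.2, -10.8, 7.3, 0.043, -0.0375, -0.1387]
[45.0, -15.2, -12.7, 8.4, 0.043, -0.0375, -0.1387]
[45.0, -13.0, -14.3, 9.5, 0.043, -0.0375, -0.1387]
[45.0, -10.6, -15.5, 10.6, 0.043, -0.0375, -0.1387]
[45.0, -7.9, -16.3, 11.6, 0.043, -0.0375, -0.1387]
```

View pics/w35.png

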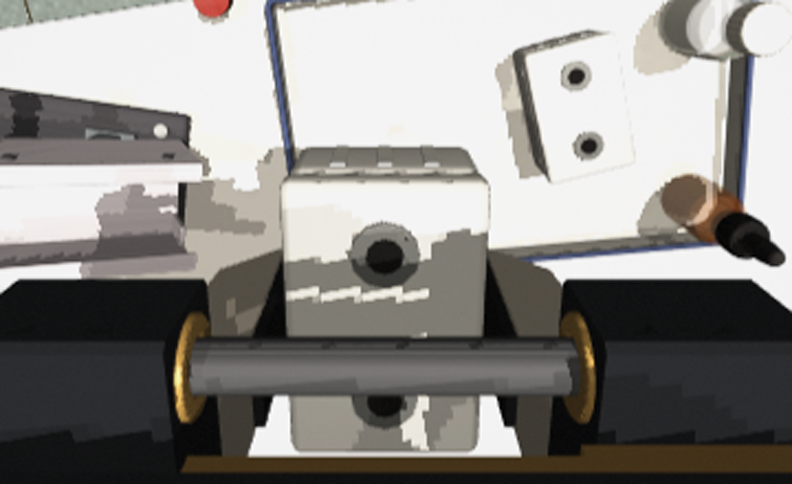

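Call:
move_arm:
  increments:
    - [45,-21,2,0,0.043,-0.037,-0.139]
    - [45,-21,-1,2,0.043,-0.037,-0.139]
    - [45,-21,-3,4,0.043,-0.037,-0.139]
    - [45,-20,-6,5,0.043,-0.037,-0.139]
    - [45,-19,-9,6,0.043,-0.037,-0.139]
    - [45,-17,-11,7,0.043,-0.037,-0.139]
    - [45,-15,-13,8,0.043,-0.037,-0.139]
    - [45,-13,-14,8,0.043,-0.037,-0.139]
    - [45,-11,-15,8,0.043,-0.037,-0.139]
    - [45,-8,-16,8,0.043,-0.037,-0.139]
    - [45,0,0,0,0,0,0]

```text
time: 34.48
tool_pos: [0.4388, 0.0525, 0.1713]
tool_rot: [-2.603, 0.028, -0.254]
contact_force: [0.2, -1.0, -3.6]
opening: 0.0498
```

```bash
python3 - <<'E'
from h import *
from cell import robot
s=robot.observe(); print(s["time"],inch(s),s["opening"],s["contact_force"],s["qpos"].round(2))
plan(s,CW(154,0,50),RGRIP(),45,n=3)
c=snap(robot,"wrist","w36.png")
E
```

```text
34.475 (array([152. ,  23.6,  68.2]), [[0.024, -1.0, 0.014], [-0.999, -0.023, 0.046], [-0.046, -0.015, -0.999]]) 0.04975955112250273 [ 0.22930162 -0.98401089 -3.59316335] [-0.47  0.24  1.91  0.56  1.2  -0.48]
dist 29.9 rotvec [-0.015  0.046  0.024]
[45.0, 8.2, -0.4, 5.7, -0.0049, 0.0153, 0.0079]
[45.0, 8.1, -0.5, 5.8, -0.0049, 0.0153, 0.0079]
[45.0, 8.0, -0.6, 6.0, -0.0049, 0.0153, 0.0079]
```

View pics/w36.png

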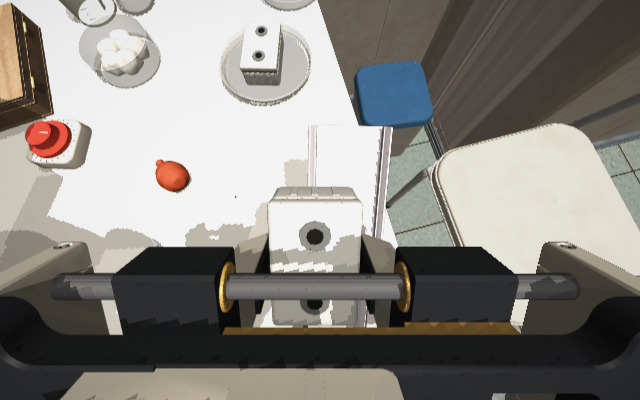

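Call:
move_arm:
  increments:
    - [45,12,-1,0,-0.007,0.023,0.012]
    - [45,12,-1,0,-0.007,0.023,0.012]
    - [45,0,0,0,0,0,0]
    - [45,0,0,0,0,0,0]

```text
time: 35.02
tool_pos: [0.4642, 0.0459, 0.1717]
tool_rot: [-2.621, -0.001, -0.308]
contact_force: [-0.8, -0.4, -3.3]
opening: 0.05
```

```bash
python3 - <<'E'
from h import *
from cell import robot
s=robot.observe(); print(s["time"],inch(s),s["opening"],s["contact_force"])
plan(s,CW(155,0,25),RGRIP(),45,n=3)
E
```

```text
35.025 (array([153.2,  -2.7,  68. ]), [[-0.009, -1.0, -0.003], [-1.0, 0.009, -0.006], [0.006, 0.003, -1.0]]) 0.04997099208559315 [-0.78225353 -0.38938846 -3.25628875]
dist 43.1 rotvec [ 0.003 -0.006 -0.009]
[45.0, -1.0, -0.6, 14.3, 0.0011, -0.002, -0.0029]
[45.0, -0.9, -0.6, 14.3, 0.0011, -0.002, -0.0029]
[45.0, -0.9, -0.6, 14.3, 0.0011, -0.002, -0.0029]
```

Call:
move_arm:
  increments:
    - [45,-2,-2,14,0.003,-0.006,-0.009]
    - [45,0,0,14,0,0,0]
    - [45,0,0,12,0,0,0]
    - [45,0,0,0,0,0,0]
    - [45,0,0,0,0,0,0]

```text
time: 35.65
tool_pos: [0.4682, 0.0693, 0.1349]
tool_rot: [-2.618, 0.002, -0.296]
contact_force: [-0.1, 0.2, -1.8]
opening: 0.0496
```

```bash
python3 - <<'E'
from h import *
from cell import robot
s=robot.observe(); print(s["time"],inch(s),s["opening"],s["contact_force"])
plan(s,CW(155,-.8,2),RGRIP(),45,n=3)
c=snap(robot,"wrist","w37.png",(180,90,280,260),2.3)
E
```

```text
35.65 (array([155.2,   0.4,  24.3]), [[0.0, -1.0, -0.0], [-1.0, -0.0, 0.002], [-0.002, 0.0, -1.0]]) 0.049632265040037135 [-0.0607435   0.16747965 -1.84893186]
dist 22.4 rotvec [0.    0.002 0.   ]
[45.0, 0.4, 0.1, 7.4, 0.0, 0.0008, 0.0001]
[45.0, 0.4, 0.1, 7.4, 0.0, 0.0008, 0.0001]
[45.0, 0.4, 0.1, 7.4, 0.0, 0.0008, 0.0001]
```

View pics/w37.png

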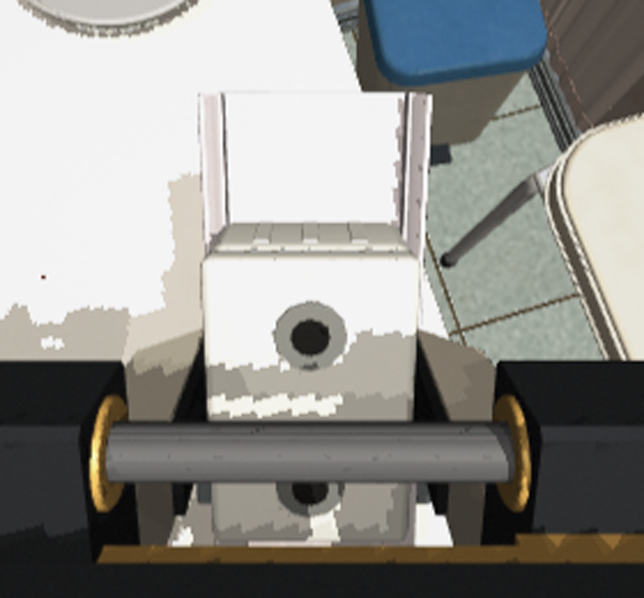

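Call:
move_arm:
  increments:
    - [45,1.2,0,8,0,0,0]
    - [45,0,0,7,0,0,0]
    - [45,0,0,5,0,0,0]
    - [45,0,0,0,0,0,0]

```text
time: 36.2
tool_pos: [0.4729, 0.0787, 0.1168]
tool_rot: [-2.618, 0.001, -0.297]
contact_force: [-0.6, -0.4, -2.1]
opening: 0.0499
```

```bash
python3 - <<'E'
from h import *
from cell import robot
for i in range(4):
    s=robot.observe(); print(s["time"],inch(s)[0],s["opening"],(RCH().inv().apply(s["contact_force"])).round(2)); c=robot.read_camera("wrist")
a=c["img"][90:350,180:460,::-1]; cv2.imwrite("pics/w38.png",cv2.resize(a,None,fx=2.3,fy=2.3,interpolation=cv2.INTER_CUBIC))
plan(s,CW(155,-.8,-3.7),RGRIP(),45,n=3)
E
```

```text
36.2 [155.1  -1.3   3.4] 0.04991936205058792 [-1.59  0.48 -1.55]
36.25 [155.1  -1.4   3.6] 0.04968973298220128 [-0.52 -0.03 -2.04]
36.3 [155.1  -1.6   3.8] 0.050018493500261975 [-1.46  0.38 -1.87]
36.35 [155.1  -1.7   3.9] 0.049821002775798144 [-0.8  -0.78 -2.28]
dist 7.7 rotvec [0. 0. 0.]
[45.0, -0.3, 0.0, 2.5, 0.0001, 0.0, 0.0001]
[45.0, -0.3, 0.0, 2.5, 0.0001, 0.0, 0.0001]
[45.0, -0.3, 0.0, 2.5, 0.0001, 0.0, 0.0001]
```

View pics/w38.png

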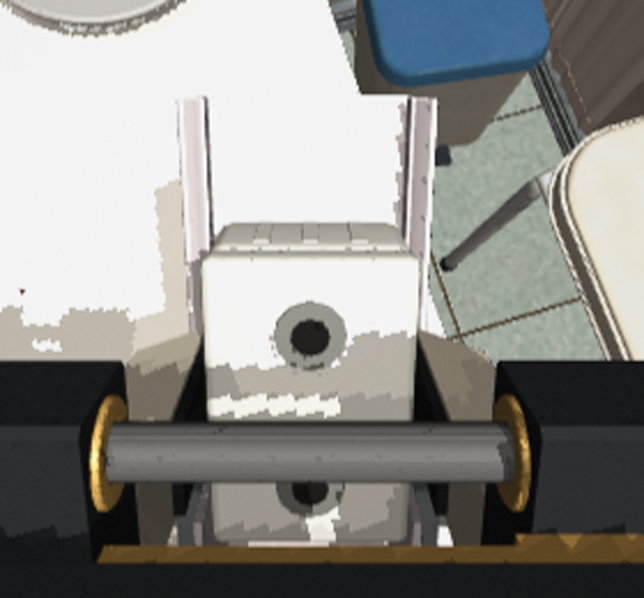

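Call:
move_arm:
  increments:
    - [45,-1,0,3,0,0,0]
    - [45,0,0,2.5,0,0,0]
    - [45,0,0,2,0,0,0]
    - [45,0,0,0,0,0,0]

```text
time: 36.9
tool_pos: [0.4735, 0.0823, 0.1105]
tool_rot: [-2.618, -0.001, -0.298]
contact_force: [-0.4, 0.1, -2.6]
opening: 0.0499
```

```bash
python3 - <<'E'
from h import *
from cell import robot
for i in range(5):
    s=robot.observe(); print(s["time"],inch(s)[0],s["opening"],(RCH().inv().apply(s["contact_force"])).round(2)); c=robot.read_camera("wrist")
E
```

```text
36.9 [155.1  -0.9  -3.8] 0.04989068360438196 [-1.34  0.36 -2.26]
36.95 [155.1  -0.9  -3.7] 0.04976365344689678 [-1.11 -0.12 -1.93]
37.0 [155.1  -1.   -3.6] 0.04983039996284039 [-1.37  0.74 -2.01]
37.05 [155.1  -1.   -3.5] 0.04968916076658402 [-1.32  0.06 -3.1 ]
37.1 [155.1  -1.   -3.5] 0.049715822157634024 [-0.36  0.2  -2.97]
```

Call:
move_arm:
  increments:
    - [45,0,0,2,0,0,0]
    - [45,0,0,1.5,0,0,0]
    - [45,0,0,0,0,0,0]

```text
time: 37.52
tool_pos: [0.4742, 0.0821, 0.1106]
tool_rot: [-2.619, -0.005, -0.296]
contact_force: [0.5, -0.2, -3.2]
opening: 0.0499
```

```bash
python3 - <<'E'
from h import *
from cell import robot
for i in range(5):
    s=robot.observe(); print(s["time"],inch(s)[0],s["opening"],(RCH().inv().apply(s["contact_force"])).round(2)); c=robot.read_camera("wrist")
E
```

```text
37.525 [155.1  -1.5  -3.7] 0.04992729338407528 [-1.68 -0.52 -2.72]
37.575 [155.1  -1.6  -3.8] 0.049864188703657185 [-0.88  0.9  -2.62]
37.625 [155.   -1.6  -4. ] 0.049701662496583796 [-2.51  0.87  1.33]
37.675 [155.   -1.6  -4.1] 0.049710805402293 [-1.8   0.29  3.09]
37.725 [155.   -1.6  -4.1] 0.049762564462729184 [-2.06 -0.52  2.86]
```

```bash
python3 - <<'E'
from h import *
from cell import robot
c=snap(robot,"wrist","w39.png",(180,90,280,260),2.3)
c=robot.read_camera("scene"); cv2.imwrite("pics/s39.png",cv2.resize(c["img"][160:240,230:330,::-1],None,fx=7,fy=7,interpolation=cv2.INTER_CUBIC))
E
```

```text
(no output)
```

View pics/w39.png

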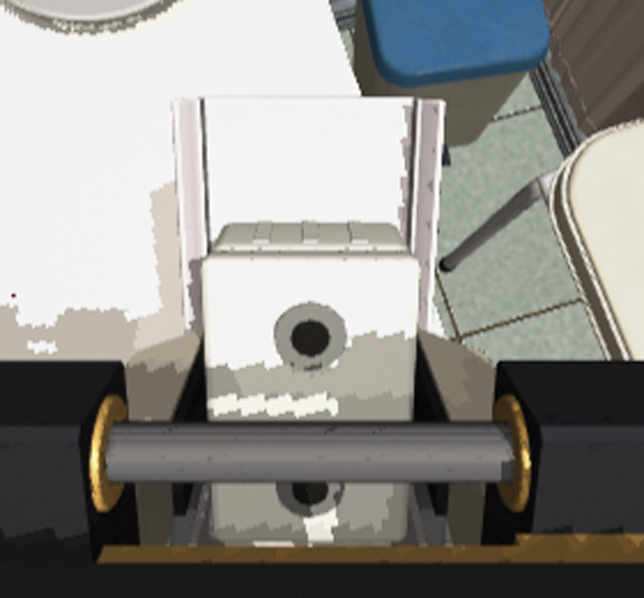

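View pics/s39.png

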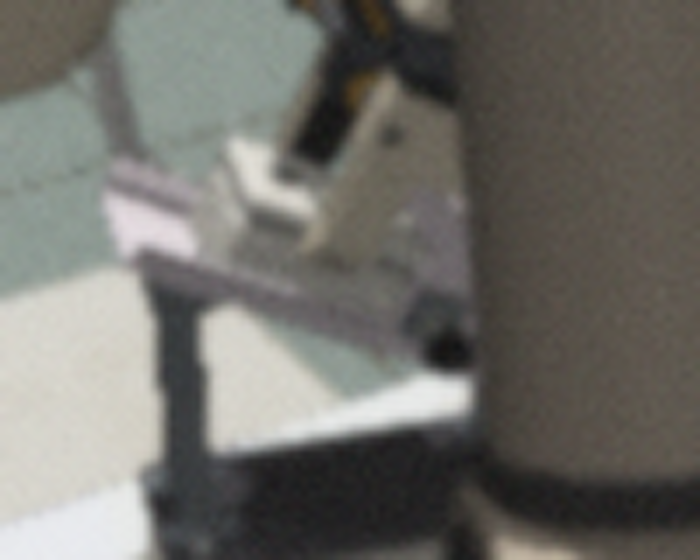

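The cartridge is seated between the guides, with about 3 N reaction from the floor. Releasing.

Call:
move_arm:
  increments:
    - [54,0,0,0,0,0,0]
    - [64,0,0,0,0,0,0]
    - [70,0,0,0,0,0,0]
    - [70,0,0,-8,0,0,0]
    - [70,0,0,-25,0,0,0]
    - [70,0,0,-40,0,0,0]
    - [70,0,0,-40,0,0,0]
    - [70,0,0,0,0,0,0]

```text
time: 38.88
tool_pos: [0.4565, 0.027, 0.2121]
tool_rot: [-2.619, -0.003, -0.296]
contact_force: [-0.1, -0.0, -0.8]
opening: 0.0701
```

```bash
python3 - <<'E'
from h import *
from cell import robot
s=robot.observe(); print(s["time"],inch(s)[0],s["opening"],s["contact_force"])
c=snap(robot,"wrist","w40.png")
for q in [(130,0,38),(170,0,38),(188,0,38),(112,0,38)]: print(q,proj(c,CW(*q))[0].round(1))
E
```

```text
38.875 [155.8  -0.8 113.1] 0.07005109838165258 [-0.13790025 -0.02909836 -0.80409633]
(130, 0, 38) [314.3 226. ]
(170, 0, 38) [314.4 185.5]
(188, 0, 38) [314.5 166. ]
(112, 0, 38) [314.3 243.2]
```

View pics/w40.png

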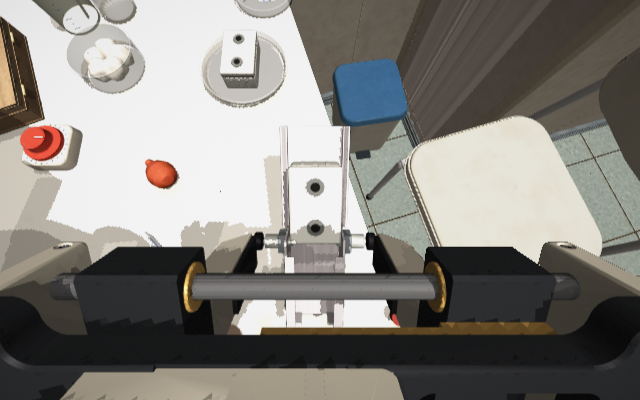

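The full cartridge rests on the pins, with ports at (315,187) and (315,228) against predicted 185.5 and 226. I'll clear the arm and check everything.

Call:
move_arm:
  increments:
    - [70,0,20,-50,0,0,0]
    - [70,20,40,-40,0.1,0,0]
    - [70,20,50,-20,0.12,0,0]
    - [70,20,50,0,0.12,0,0]
    - [70,20,50,0,0.12,0,0]
    - [70,0,0,0,0,0,0]

```text
time: 39.67
tool_pos: [0.469, -0.2059, 0.1633]
tool_rot: [-2.134, 0.009, -0.292]
contact_force: [0.5, 0.9, -0.2]
opening: 0.0701
```

```bash
python3 - <<'E'
from h import *
from cell import robot
s=robot.observe(); print(s["time"],s["tool_pos"],s["tool_rot"],s["contact_force"])
c=snap(robot,"wrist","w41.png"); snap(robot,"top","t41.png",(150,130,330,130),2.4); snap(robot,"scene","s41.png",(130,140,320,180),2.5)
E
```

```text
39.675 [ 0.46898767 -0.2058924   0.16334799] [-2.13353079  0.0092012  -0.29165716] [ 0.46017599  0.90840349 -0.1892761 ]
```

View pics/w41.png

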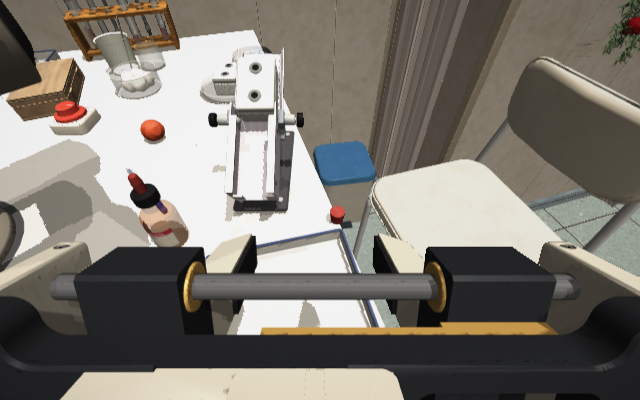

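View pics/t41.png

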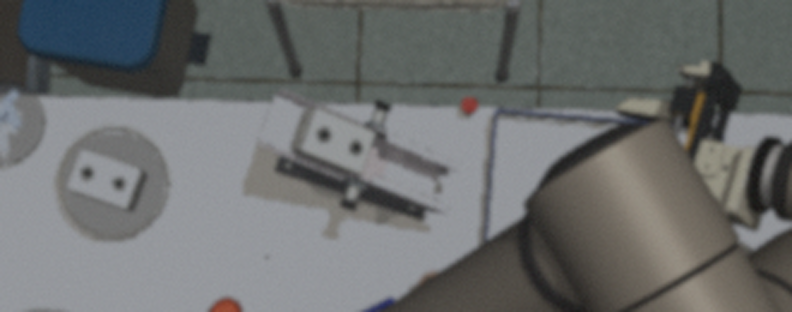

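View pics/s41.png

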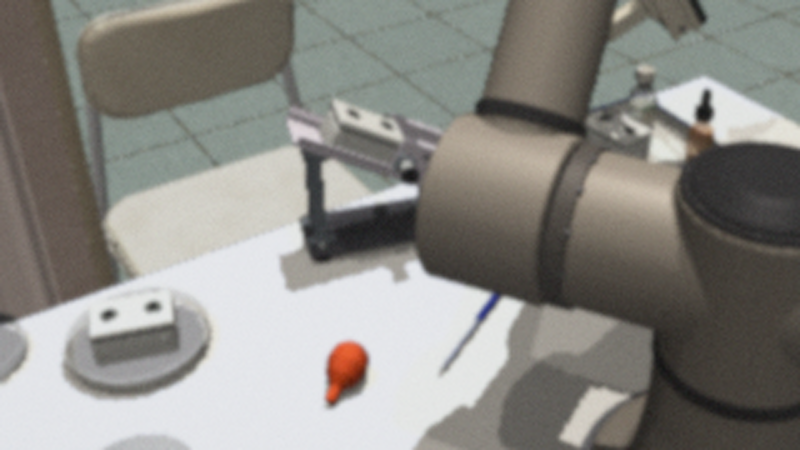

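```bash
python3 - <<'E'
from h import *
from cell import robot
s=robot.observe(); plan(s,np.array([.37,-.2,.30]),R.from_euler("xyz",[np.pi,0,-.29]),70,n=7)
E
```

```text
dist 161.1 rotvec [-0.994 -0.007  0.007]
[70.0, -13.9, -13.2, -12.7, -0.1419, -0.0009, 0.001]
[70.0, -13.9, -11.3, -14.5, -0.1419, -0.0009, 0.001]
[70.0, -13.9, -9.1, -15.9, -0.1419, -0.0009, 0.001]
[70.0, -13.9, -6.8, -17.0, -0.1419, -0.0009, 0.001]
[70.0, -14.0, -4.3, -17.8, -0.1419, -0.0009, 0.001]
[70.0, -14.0, -1.7, -18.2, -0.1419, -0.0009, 0.001]
[70.0, -14.0, 0.9, -18.2, -0.1419, -0.0009, 0.001]
```

Call:
move_arm:
  increments:
    - [70,0,-40,-25,0,0,0]
    - [70,0,-40,-25,-0.1,0,0]
    - [70,-14,-9,-16,-0.142,0,0]
    - [70,-14,-7,-17,-0.142,0,0]
    - [70,-14,-4,-18,-0.142,0,0]
    - [70,-14,-2,-18,-0.142,0,0]
    - [70,-14,0,-10,-0.142,0,0]
    - [70,-14,0,0,-0.142,0,0]
    - [70,-14,0,0,-0.042,0,0]
    - [70,0,0,0,0,0,0]

```text
time: 41.08
tool_pos: [0.3578, -0.1791, 0.3918]
tool_rot: [3.064, -0.096, -0.263]
contact_force: [0.5, 0.1, 0.1]
opening: 0.0701
```

```bash
python3 - <<'E'
from h import *
from cell import robot
s=robot.observe(); print(s["time"],s["tool_pos"],s["tool_rot"],s["contact_force"])
c=snap(robot,"wrist","w42.png"); snap(robot,"top","t42.png",(150,130,330,130),2.4); snap(robot,"scene","s42.png",(130,140,320,180),2.5)
E
```

```text
41.075 [ 0.35781513 -0.17911503  0.39180644] [ 3.06366216 -0.09553067 -0.26286325] [0.47976074 0.12868802 0.14232448]
```

View pics/t42.png

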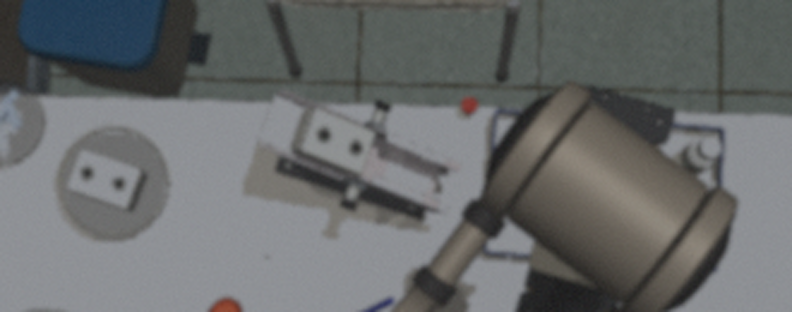

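View pics/w42.png

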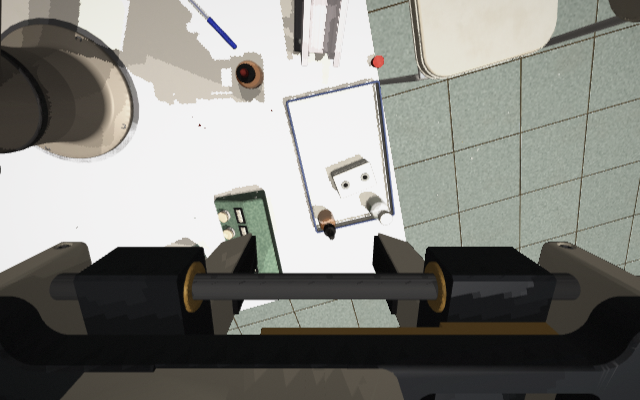

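View pics/s42.png

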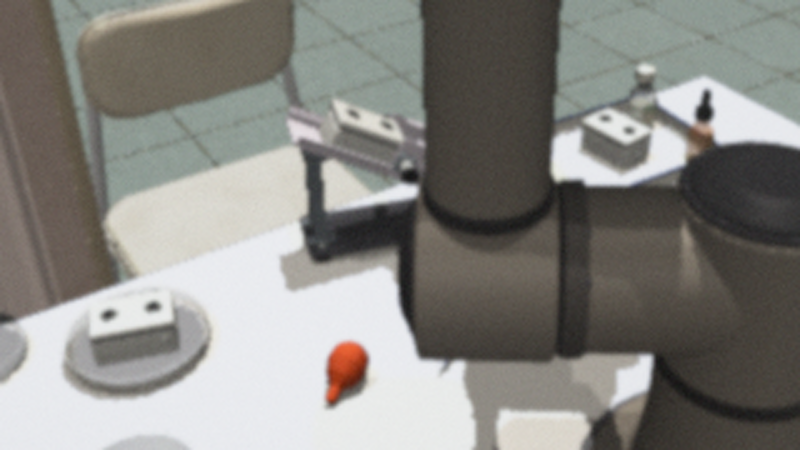

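The final pictures show:
- **Dish:** the spent cartridge lies flat in the middle, at top-view zoom (106,180).
- **Chute:** the full cartridge lies between the guides above the pins, at zoom (338,140).
- **Tray:** the empty cartridge lies flat, at wrist (352,180), and both bottles stand where they were.
- **Arm:** it is clear of everything.

Handing in.

```bash
python3 - <<'E'
from cell import robot
print(robot.hand_in())
E
```

```text
the job is handed in; nothing more can be done
None
```

The job is handed in at about 41 s of the 72 s allowed, and the final pictures show everything where the task asked for it.

- **Spent cartridge:** I pushed it up the chute with about 11 N until the pins snapped out below it, then lifted it. It now lies flat in the dish, its centre within about 3 pixels of the dish centre.
- **Weighing:** cartridge 1 read 2.4 N (about 0.24 kg), so it is the full one. Cartridge 2 read 0.7 N, so it is the empty one and was set back flat on the tray.
- **Full cartridge:** it rests flat on the chute between the guides, against the pins. Its centre measured about 149 mm up the lane, where 150 mm was expected.
- **Bottles:** both are still standing where they were, and the arm was touching nothing at the end.

**Checks that disagreed:**
- The real finger tips end about 27 mm behind the reported TCP, as both the wrist and scene cameras showed. Because of this my first push stroke passed over the cartridge without touching it. I corrected for the offset in every move after that.
- The chute floor came out about 2 mm lower than I had fitted it, so I used the felt contact force to set the cartridges down.
- The last top view did not show the whole tray because the arm hid part of it. The wrist and scene views showed the rest.

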